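Fetch the hemmed-in pacifier from the nursery tray

TASK

First clear the yellow snack box, the ramekin of clips and the white cream jar out of the woven tray onto the cork mat beside it, then take the pacifier from behind them by its shield, without touching the teat, and stand it teat up in the middle of the open steriliser case. With the pacifier in the case, put the box, the ramekin and the jar back in the tray, each upright where it stood before and the box lined up as it was. Do not tip the ramekin over, and leave the steel tongs and the feeding bottle where they are.

Things in the scene. Friction and masses are not known exactly. Their poses are not given: they have to be found in the camera images.
- tray: Brown woven-plastic tray, rounded corners, fixed. Outside 204 (x) x 228 (y) mm, wall 6 mm thick, its top 34 mm over the dresser; inner floor 5 mm over the dresser. Origin: underside centre, at dresser height; z up. The box stands in its -x half, the pacifier behind it near the middle of the +x wall, ramekin and jar to the pacifier's left and right (either way round).
- snack_box: Loose yellow plastic box with a closed lid that stays shut, 96 (x) x 58 (y) x 78 mm high, 0.1 to 0.25 kg; the top 16 mm are the lid, the body below is 1.5 mm narrower on each side. Lift it across its 58 mm width. Origin: underside centre, x along its length, z up; at the start its x axis is within 4 degrees of the tray's.
- ramekin: Loose white fluted ceramic ramekin, round, 60 mm across and 42 mm high, wall 4 mm, 0.1 to 0.25 kg, filled to near the rim with plastic clips that are wedged in and travel with it. Lift it by its outside. Origin: underside centre, z up.
- cream_jar: Loose white plastic jar with a screw lid, round, 54 mm across (lid 56 mm, its top 22 mm) and 72 mm high, 0.1 to 0.2 kg. Origin: underside centre, z up.
- pacifier: Loose cream pacifier (rigid), 26 g, on its round button handle, teat up. Shield 52 (x) x 38 (y) mm, 6 mm thick, underside 10 mm above the origin; button 30 mm across, 10 mm thick; height 46 mm in all. Origin: centre of the button's underside, x along the shield's long side, z towards the teat. Take it by the shield's long edges (38 mm apart), fingertips 3 mm above the floor.
- teat: The pacifier's teat, part of it: 20 mm across at its foot, 18 mm at the bulb, 30 mm high. Origin: its foot, on top of the shield, 16 mm above the pacifier's origin. The fingers must not touch it.
- mat: Cork mat, fixed, 300 (x) x 140 (y) x 4 mm, on the dresser to the left or right of the tray: the side area. Origin: underside centre, at dresser height, z up.
- case: Pale steriliser case for pacifiers, fixed and open, on the tray's other side: base 120 (x) x 130 (y) mm outside, wall 4 mm thick and 30 mm high from the dresser, inner floor 4 mm above the dresser with a circle of flush marks at its middle. Its lid lies folded open at the +x side and is not needed. Origin: underside centre of the base (without lid), at dresser height, z up.
- tongs: Loose stainless steel pacifier tongs, 160 mm long, 35 mm wide and 11 mm high, lying flat beyond the tray: a bystander. Origin: about their middle, underside, x along them.
- bottle: Loose feeding bottle, 58 mm across and 152 mm high, standing beyond the tray: a bystander. Origin: underside centre, z up.

How it is judged:
By the outcome, as a careful person would: the job done as asked, in the order asked, and still so for the second after the job is handed in, with the robot touching nothing.
It also fails if it takes over 144 s, if anything falls off the work surface, if the arm or the gripper's body presses on something with over 40 N, if the wrist force passes 120 N, or if a joint passes its speed limit or range.

ROBOT

A 7-joint arm with a two-finger parallel gripper is mounted at the origin on the work surface. World frame = base frame: x ahead of the robot, y to its left, z up, the work surface at z = 0. Lengths are in mm, angles in degrees, forces in N, time in s.
With the tool pointing down it reaches from about 400 to 925 mm from the base axis. Payload 4.1 kg.
Tool frame: the origin (TCP) lies at the very end of the fingers, on their centre line; the grasp point (between the pads) lies 19 mm behind it; z points along the fingers, y is the direction in which the jaws open and shut (so a half turn about z gives the same grasp; the last joint's range is limited). The gripper opens to 85 mm and grips with 20 to 120 N. Pads are 22 mm wide; open, the fingers measure 114 mm over their backs; the gripper's body (76 mm by 85 mm) begins 54 mm behind the grasp point. The pads swing forward as they close: fully open they stand 13 mm farther back than shut.
Start: joints at [63.77, 22.827, 2.584, 88.041, -1.071, 69.15, -2.905], TCP at [228.287, -608.631, 209.647] pointing down, gripper open.
Joint ranges: [-161.44, 161.44], [-28.35, 127.94], [-78.24, 83.42], [0, 140.83], [-78.03, 258.03], [13.02, 114.36], [-168.23, 168.23]. Speed limits (degrees/s): [147.25, 147.25, 180, 180, 180, 180, 180].

INTERFACE

Orientations are given as a 3x3 rotation matrix whose columns are the frame's x, y, z axes.
In Python, from plant import bot, optics, ticket, nets gives the robot as it stands.
- The arm moves only by the tool step_arm, never from a script. Its argument "targets" is a list that holds one entry, the list of rows, each a list of 7 numbers: the turn, a rotation vector about the world's x, y, z in units of 360 degrees (1.0 is 360 degrees), then the shift along the world's x, y, z in units of 250 mm (1.0 is 250 mm), then the opening, from -1 (shut) to 1 (fully open). A call has 1 to 5 rows; each row is the pose to reach, as a shift and turn from the pose measured when the call began, turning the shorter way round; what a row does not reach only later rows make up. A row lasts 1/8 s, in which the tool goes at most 62.5 mm and 10.7 degrees, less where a joint would pass 70% of its speed; a pose out of reach is approached as far as the arm can. A call with a number of a shift or a turn outside -1 to 1 is refused whole. A call with a gripper value outside its range is refused whole. The fingers move at their own pace and stop on an object; "grip_force" is the grip in N (left out, the last holds). Time passes only in rows, so rows that repeat a pose let the fingers close. It gives the time, the measured TCP pose, the force and the opening at its end, in the units of the state.
- bot.get_state(): the state, without advancing time (a new reading comes with each control period).
- optics.capture(name): name is "side" or "top"; returns a dict with "frame" (384x512x3 uint8, blue, green, red), "z_map" (384x512 float32, mm along the optical axis (not along the pixel's ray), 0 where there is no reading), "vertical_fov" (degrees; the focal length in pixels is half the picture's height over the tangent of half this angle, whatever the lens; pixels are square), "cx", "cy" (the principal point, pixels), "world_to_cam" (4x4, takes a point from world to camera coordinates). Camera axes: x right, y down, z forward; pixel columns grow to the right and rows downward; lengths in mm; the calibration is good to about 2 mm. A picture is of the moment at which its call begins.
- ticket.finish_job(): hands the job in, once; it reports no verdict.
Trained networks look in the newest picture that a camera, given by its name, has taken for a name from the list of things; names that differ only in an ending like _2 or _b are one class to them, and where a whole thing is asked for, a point or a joint stands for the part that bears it (a point fixed in the world has none). Each returns a list of dicts, best first, with "score" (0 to 1); they miss things now and then, are a little off and sometimes report something else, mostly with a low value. They report only what shows in the picture. A call takes as long as a camera call.
- nets.find_in(camera, label): "pixel" ([column, row] in pixels, amid what is visible of it).
- nets.cut_out(camera, label): "mask" (384x512 bool, what is visible of it) and "pixel" ([column, row] in pixels, amid what is visible of it).
- nets.landmark_of(camera, label): "pixel" ([column, row] in pixels: a listed point, or the origin of a listed thing).
The state is a dict: "time": time; "joint_pos": joint angles; "qvel": joint speeds; "tau": joint torques, N m; "tool_pos": TCP position; "tool_rot": TCP orientation; "wrist_force": force on the tool from outside, world axes, zero at the start; "moment": the same for the moment, N m; "gripper_width": opening from 0.0 (shut) to 1.0 (fully open).
Only numpy, scipy, OpenCV 4.12 (cv2) and the standard library are available. Lean on these libraries where they do the work, as an engineer would, in place of code of your own. Each camera call takes 0.05 s, during which the arm holds its last target.

## Working session

There is one attempt and no reset: what is moved stays moved. The work goes in short steps, Python scripts to look and compute and a tool call to move; the robot and the scene stay as the last step left them, time stands still between calls to the robot, and variables do not carry over. Pictures are saved under pics/ and viewed, and the job is handed in when it is done.

Besides the shell and the picture viewer there is one more tool, called as name(argument=value, ...) on one line, values as JSON. step_arm: Moves the arm, as the interface text tells. Shifts and turns lie within -1 to 1; 1 stands for 250 mm of shift or 360 degrees of turn. Its arguments: {"type":"object","properties":{"targets":{"type":"array","items":{"type":"array","items":{"type":"array","items":{"type":"number","minimum":-1,"maximum":1}}}},"grip_force":{"type":"number"}},"required":["targets"]}

```bash
ls; mkdir -p pics
cat > h.py <<'E'
import numpy as np, cv2
from plant import bot, optics, ticket, nets
def cam(name):
    c=optics.capture(name); h,w=c['z_map'].shape
    f=h/2/np.tan(np.radians(c['vertical_fov'])/2)
    v,u=np.mgrid[0:h,0:w]
    z=c['z_map'].astype(float)
    P=np.stack([(u-c['cx'])*z/f,(v-c['cy'])*z/f,z],-1)
    T=np.linalg.inv(c['world_to_cam'])
    W=P@T[:3,:3].T+T[:3,3]; W[z==0]=np.nan
    c['W']=W; c['f']=f; c['T']=T
    return c
def ray(c,px,z):
    d=np.array([(px[0]-c['cx'])/c['f'],(px[1]-c['cy'])/c['f'],1]); d=c['T'][:3,:3]@d; o=c['T'][:3,3]
    return o+d*(z-o[2])/d[2]
E
python3 - <<'E'
from h import *
s=bot.get_state()
for k,v in s.items(): print(k,np.round(v,3).tolist())
for n in ['top','side']:
    c=cam(n); cv2.imwrite(f'pics/{n}0.png',c['frame']); print(n,c['vertical_fov'],c['cx'],c['cy'],np.round(c['T'],3).tolist())
    for l in ['tray','snack_box','ramekin','cream_jar','pacifier','teat','mat','case','tongs','bottle']:
        r=nets.cut_out(n,l)
        q=nets.landmark_of(n,l)
        if r:
            m=r[0]['mask']; w=c['W'][m]
            print(l,round(r[0]['score'],2),np.round(r[0]['pixel']),m.sum(),'min',np.nanpercentile(w,2,axis=0).round(),'max',np.nanpercentile(w,98,axis=0).round(), 'lm',[(np.round(x['pixel'],1).tolist(),round(x['score'],2)) for x in q[:2]])
        else: print(l,None)
E
```

```text
pics
time 0.0
joint_pos [63.77, 22.873, 2.577, 88.114, -1.072, 69.148, -2.905]
qvel [0.042, 0.08, -0.122, -0.083, -0.074, -0.015, 0.06]
tau [-0.0, -47.512, 1.364, -25.422, 0.012, 0.01, 0.0]
tool_pos [228.074, -607.965, 208.551]
tool_rot [[0.936, 0.351, -0.001], [0.351, -0.936, 0.002], [-0.0, -0.002, -1.0]]
wrist_force [0.054, 0.31, 0.644]
moment [-0.062, -0.002, 0.035]
gripper_width 1.0
top 53.04815835099524 258.46446097863264 189.80650200851306 [[-0.025, -0.983, 0.18, 447.449], [-1.0, 0.026, 0.001, 6.145], [-0.005, -0.18, -0.984, 993.998], [0.0, 0.0, 0.0, 1.0]]
tray 0.69 [291. 226.] 4915 min [ 436. -156.    2.] max [651.  76.  38.] lm [([276.5, 224.3], 0.73)]
snack_box 0.93 [274. 233.] 1049 min [461. -61.   6.] max [555.  11.  87.] lm [([271.6, 235.3], 0.9)]
ramekin 0.59 [304. 216.] 498 min [ 523. -136.    7.] max [577. -81.  50.] lm [([302.0, 218.1], 0.95)]
cream_jar 0.78 [257. 199.] 411 min [566. -15.  36.] max [617.  30.  81.] lm [([257.2, 202.4], 0.69)]
pacifier 0.65 [286. 204.] 255 min [566. -73.  16.] max [613. -34.  51.] lm [([285.0, 205.6], 0.55), ([255.5, 203.6], 0.42)]
tea
[... 975 characters left out ...]
 [ 522. -139.    7.] max [576. -84.  49.] lm [([234.0, 249.0], 0.94)]
cream_jar None
pacifier 0.67 [244. 223.] 287 min [566. -75.   6.] max [611. -40.  50.] lm [([245.7, 227.4], 0.83)]
teat 0.58 [247. 223.] 77 min [581. -64.  21.] max [597. -50.  53.] lm [([247.1, 225.6], 0.56), ([288.4, 156.4], 0.38)]
mat 0.61 [190. 136.] 3158 min [335. 254.   2.] max [622. 394.   8.] lm []
case 0.82 [251. 337.] 9532 min [ 440. -380.    2.] max [ 685. -239.   30.] lm [([222.6, 351.7], 0.83), ([211.7, 223.8], 0.72)]
tongs 0.85 [298. 192.] 434 min [667. -13.   1.] max [818.  22.  14.] lm [([304.2, 201.8], 0.56)]
bottle 0.64 [291. 137.] 1048 min [713. 150.   5.] max [764. 186. 152.] lm [([288.3, 154.6], 0.96)]
```

Run:
```python
import cv2
a=cv2.imread('pics/top0.png')[120:290,90:450]; cv2.imwrite('pics/top0z.png',cv2.resize(a,None,fx=2.2,fy=2.2,interpolation=cv2.INTER_CUBIC))
b=cv2.imread('pics/side0.png'); cv2.imwrite('pics/side0z.png',cv2.resize(b,None,fx=1.5,fy=1.5))
```

```text
(no output)
```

View pics/top0z.png

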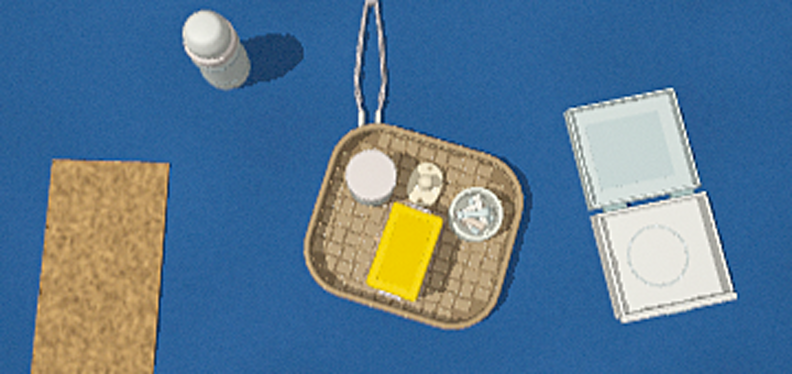

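View pics/side0z.png

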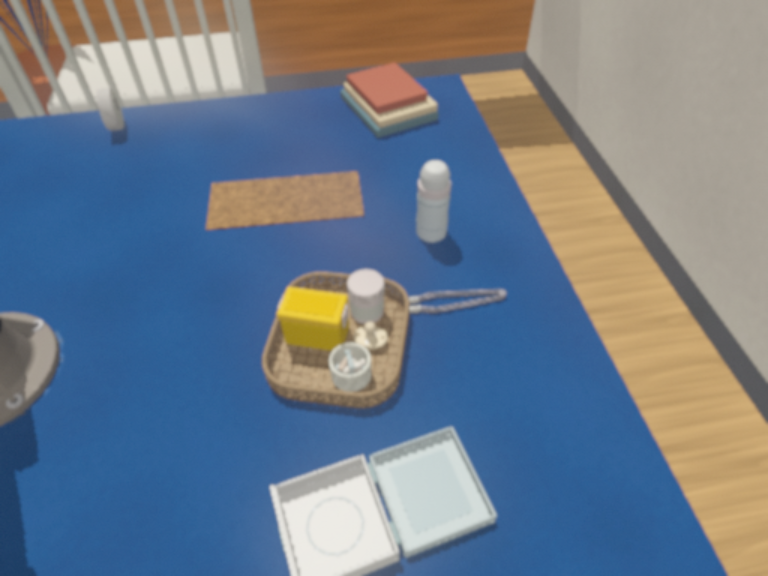

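```bash
cat >> h.py <<'E'
from scipy.optimize import least_squares
def circ(p,r):
    f=lambda q: np.hypot(p[:,0]-q[0],p[:,1]-q[1])-r
    return p[:,:2].mean(0)
def hull_rect(p):
    h=cv2.convexHull(p[:,:2].astype(np.float32)); return cv2.minAreaRect(h), cv2.minEnclosingCircle(h)
def clean(w,k=2):
    w=w[~np.isnan(w).any(1)]
    return w
E
python3 - <<'E'
from h import *
for n in ['top','side']:
    c=cam(n)
    W=c['W']
    for l,(a,b) in dict(snack_box=(79,95),ramekin=(42,55),cream_jar=(73,90),pacifier=(16,28),mat=(1,9),case=(24,36),tray=(29,40),teat=(40,60),bottle=(140,165),tongs=(5,20)).items():
        r=nets.cut_out(n,l)
        if not r: print(n,l,None); continue
        m=r[0]['mask']
        w=W[m]; w=w[(w[:,2]>a)&(w[:,2]<b)]
        if len(w)<5: print(n,l,len(w)); continue
        rect,ci=hull_rect(w)
        print(n,l,len(w),'zmed',np.median(w[:,2]).round(1),'mean',w.mean(0).round(1),'rect',np.round(rect[0],1),np.round(rect[1],1),round(rect[2],1),'circ',np.round(ci[0],1),round(ci[1],1))
E
```

```text
top snack_box 937 zmed 83.9 mean [507.5 -25.7  83.9] rect [508.6 -26.1] [56.  98.6] 69.2 circ [507.8 -26. ] 51.1
top ramekin 167 zmed 46.9 mean [ 551.2 -110.    46.5] rect [ 551.  -109.8] [57.3 57.4] 89.0 circ [ 551.2 -109.2] 29.9
top cream_jar 405 zmed 77.5 mean [593.1   7.9  77.4] rect [593.1   8.6] [53.2 54.3] 87.8 circ [593.6   7.9] 27.9
top pacifier 211 zmed 21.3 mean [588.5 -53.4  21.5] rect [589.5 -53.8] [37.1 50.2] 69.9 circ [588.9 -54.6] 25.3
top mat 6334 zmed 4.6 mean [476.5 326.    4.7] rect [480.3 327.1] [144.5 300.2] 86.5 circ [479.9 326.7] 162.7
top case 477 zmed 29.0 mean [ 493.9 -322.1   28.9] rect [ 560.9 -311.3] [250.7 131.6] 10.1 circ [ 554.5 -312.4] 133.1
top tray 841 zmed 34.4 mean [540.  -40.9  34.3] rect [542.9 -39.4] [228.9 205.1] 71.5 circ [542.7 -39.7] 130.2
top teat 31 zmed 48.9 mean [587.3 -53.3  47.9] rect [587.6 -53.9] [12.2 13.5] 38.7 circ [587.5 -53.3] 7.5
top bottle 276 zmed 149.6 mean [737.7 177.7 148.6] rect [738.9 179. ] [39.4 45.3] 17.4 circ [740.1 178.9] 23.2
top tongs 273 zmed 10.2 mean [745.4   5.5  10.2] rect [745.6   5.2] [ 37.1 163.3] 88.5 c
[... 455 characters left out ...]
 76.1 circ [589.  -54.8] 25.7
side mat 2980 zmed 5.1 mean [479.5 320.3   5.1] rect [479.  324.9] [142.9 300.3] 87.0 circ [478.1 323.8] 161.9
side case 817 zmed 29.2 mean [ 498.7 -320.    28.9] rect [ 502.4 -323.3] [132.5 130.2] 10.0 circ [ 499.3 -323.8] 88.6
side tray 778 zmed 34.4 mean [542.4 -74.6  34.2] rect [541.6 -41.8] [227.6 205.1] 71.6 circ [541.5 -41.9] 129.4
side teat 42 zmed 47.4 mean [588.7 -58.1  47.3] rect [589.5 -56.5] [15.2 13.9] 50.3 circ [588.6 -56.1] 8.1
side bottle 177 zmed 148.9 mean [738.3 171.7 147.9] rect [738.4 175.2] [39.3 41.6] 35.6 circ [739.3 175.2] 22.4
side tongs 322 zmed 9.9 mean [744.7   1.7   9.6] rect [746.1   1.2] [ 34.9 155.9] 85.6 circ [745.8  -2.7] 78.4
```

Run:
```python
from h import *
def pca(w):
    q=w[:,:2]-w[:,:2].mean(0); e,v=np.linalg.eigh(q.T@q); return np.degrees(np.arctan2(v[1,1],v[0,1])),np.sqrt(e/len(q)*12)
for n in ['top','side']:
    c=cam(n); W=c['W']
    for l,a,b in [('snack_box',79,95),('pacifier',16,28),('tongs',3,20)]:
        m=nets.cut_out(n,l)[0]['mask']; w=W[m]; w=w[(w[:,2]>a)&(w[:,2]<b)]; print(n,l,pca(w),w.mean(0))
    # case floor: pixels near z 2..9 within the base
    w=W.reshape(-1,3); 
    d=w[:,:2]-[500,-322]; a=np.radians(10); x=d@[np.cos(a),np.sin(a)]; y=d@[-np.sin(a),np.cos(a)]
    s=(w[:,2]>22)&(w[:,2]<40)&(abs(x)<75)&(abs(y)<80)
    hx,e=np.histogram(x[s],np.arange(-76,77,4)); print(dict(zip(e.astype(int).tolist(),hx.tolist())))
    hx,e=np.histogram(y[s&(abs(x)<60)],np.arange(-80,81,4)); print(dict(zip(e.astype(int).tolist(),hx.tolist())))
    for q in nets.landmark_of(n,'case')[:2]: print(ray(c,q['pixel'],0), ray(c,q['pixel'],4),q['score'])
    f=c['frame']; 
    ys,xs=(slice(190,280),slice(350,450)) if n=='top' else (slice(290,384),slice(170,340))
    cv2.imwrite(f'pics/case_{n}.png',cv2.resize(f[ys,xs],None,fx=4,fy=4,interpolation=cv2.INTER_CUBIC))
```

```text
top snack_box (np.float64(158.96989206977673), array([56.61292611, 96.09638693])) [508.15999135 -26.06456382  83.72621767]
top pacifier (np.float64(158.2682527706215), array([32.99440344, 44.01469138])) [585.86483456 -53.80513748  21.68317985]
top tongs (np.float64(174.14715414638073), array([ 35.83724215, 152.51591237])) [7.57311066e+02 3.65453949e-01 1.08748698e+01]
{-76: 0, -72: 0, -68: 0, -64: 59, -60: 89, -56: 36, -52: 9, -48: 7, -44: 7, -40: 10, -36: 6, -32: 9, -28: 7, -24: 7, -20: 11, -16: 6, -12: 10, -8: 6, -4: 8, 0: 9, 4: 7, 8: 11, 12: 6, 16: 10, 20: 7, 24: 7, 28: 8, 32: 6, 36: 9, 40: 7, 44: 9, 48: 6, 52: 8, 56: 71, 60: 35, 64: 30, 68: 12, 72: 1}
{-80: 0, -76: 0, -72: 0, -68: 17, -64: 106, -60: 6, -56: 6, -52: 5, -48: 3, -44: 9, -40: 6, -36: 5, -32: 8, -28: 5, -24: 6, -20: 6, -16: 7, -12: 5, -8: 6, -4: 6, 0: 5, 4: 4, 8: 10, 12: 4, 16: 5, 20: 6, 24: 6, 28: 5, 32: 7, 36: 5, 40: 5, 44: 6, 48: 6, 52: 5, 56: 6, 60: 75, 64: 37, 68: 0, 72: 0, 76: 0}
[ 500.69298886 -327.87214591    0.        ] [ 500.478725   -326.52800893    4.        ] 0.82
side snack_box (np.float64(158.8004187558
[... 355 characters left out ...]
: 108, -60: 144, -56: 46, -52: 8, -48: 7, -44: 7, -40: 7, -36: 9, -32: 8, -28: 6, -24: 8, -20: 10, -16: 12, -12: 12, -8: 16, -4: 16, 0: 15, 4: 13, 8: 16, 12: 15, 16: 15, 20: 15, 24: 14, 28: 15, 32: 16, 36: 13, 40: 17, 44: 15, 48: 15, 52: 12, 56: 156, 60: 58, 64: 61, 68: 12, 72: 1}
{-80: 0, -76: 0, -72: 0, -68: 118, -64: 33, -60: 5, -56: 6, -52: 7, -48: 13, -44: 12, -40: 15, -36: 11, -32: 10, -28: 12, -24: 14, -20: 11, -16: 10, -12: 11, -8: 13, -4: 11, 0: 10, 4: 13, 8: 12, 12: 10, 16: 9, 20: 12, 24: 11, 28: 12, 32: 11, 36: 8, 40: 10, 44: 12, 48: 9, 52: 11, 56: 105, 60: 110, 64: 1, 68: 0, 72: 0, 76: 0}
[ 499.06619432 -327.8350736     0.        ] [ 499.2215687  -329.23413599    4.        ] 0.96
```

View pics/case_top.png

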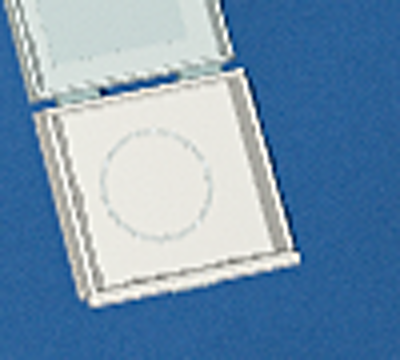

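View pics/case_side.png

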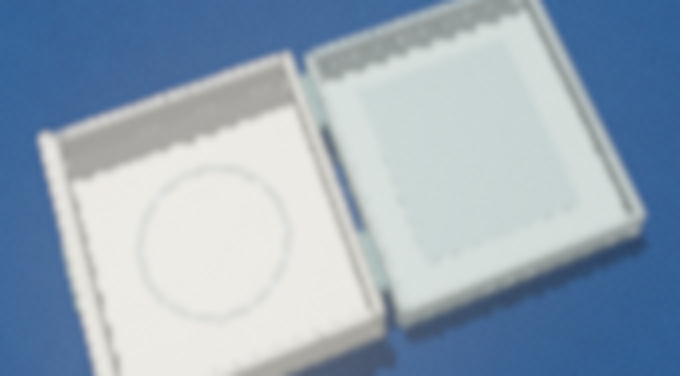

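Run:
```python
from h import *
c=cam('top'); print(ray(c,[389.2-.4,236.2-.4],4))
c=cam('side'); print(ray(c,[223.7-.4,351-.4],4))
```

```text
[ 500.57037181 -322.95802359    4.        ]
[ 501.5368554  -325.42910745    4.        ]
```

step_arm(targets=[[[0,0,0.026,0.075,0.155,0,1],[0,0,0.051,0.15,0.31,0,1],[0,0,0.077,0.225,0.465,0,1],[0,0,0.102,0.3,0.62,0,1],[0,0,0.128,0.374,0.775,0,1]]], grip_force=40)

```text
time: 4.42
tool_pos: [322.4, -413.7, 209.9]
tool_rot: [[0.392, 0.92, 0.001], [0.92, -0.392, -0.001], [-0.0, 0.001, -1.0]]
wrist_force: [-0.1, 0.1, -0.3]
gripper_width: 1.002
```

step_arm(targets=[[[0,0,0.026,0.075,0.155,0,1],[0,0,0.051,0.15,0.31,0,1],[0,0,0.077,0.225,0.465,0,1],[0,0,0.102,0.3,0.62,0,1],[0,0,0.128,0.374,0.775,0,1]]])

```text
time: 5.05
tool_pos: [416.4, -218.7, 210.2]
tool_rot: [[-0.396, 0.918, 0.001], [0.918, 0.396, -0.001], [-0.001, 0.001, -1.0]]
wrist_force: [0.0, -0.6, -1.0]
gripper_width: 1.001
```

step_arm(targets=[[[0,0,0.026,0.075,0.155,0,1],[0,0,0.051,0.15,0.31,0,1],[0,0,0.077,0.225,0.465,0,1],[0,0,0.102,0.3,0.62,0,1],[0,0,0.128,0.374,0.775,0,1]]])

```text
time: 5.68
tool_pos: [510.6, -23.9, 210.5]
tool_rot: [[-0.938, 0.347, 0.002], [0.347, 0.938, 0.0], [-0.002, 0.001, -1.0]]
wrist_force: [-0.0, 0.0, -0.5]
gripper_width: 1.003
```

step_arm(targets=[[[0,0,-0.002,-0.008,-0.012,-0.16,1],[0,0,-0.002,-0.008,-0.012,-0.32,1],[0,0,-0.002,-0.008,-0.012,-0.44,1],[0,0,-0.002,-0.008,-0.012,-0.44,1]]])

```text
time: 6.18
tool_pos: [506.5, -26.9, 98.6]
tool_rot: [[-0.933, 0.359, -0.003], [0.359, 0.933, 0.001], [0.003, -0.0, -1.0]]
wrist_force: [-0.0, -0.1, 0.0]
gripper_width: 1.001
```

Run:
```python
from h import *
s=bot.get_state(); print(s['tool_pos'].round(1) if hasattr(s['tool_pos'],'round') else s['tool_pos'])
c=cam('side'); f=c['frame'][110:300,120:340]; cv2.imwrite('pics/s1.png',cv2.resize(f,None,fx=3,fy=3,interpolation=cv2.INTER_CUBIC))
p=np.array(s['tool_pos']); W=c['W'].reshape(-1,3); th=np.radians(68.9)
d=W[:,:2]-p[:2]; y=d@[np.cos(th),np.sin(th)]; x=d@[np.sin(th),-np.cos(th)]
for lo,hi in [(-70,-36),(36,70)]:
    m=(y>lo)&(y<hi)&(abs(x)<16)&(W[:,2]>86)&(W[:,2]<150); print(m.sum(), np.percentile(W[m,2],[0,1,3,10]) if m.sum() else '', np.percentile(y[m],[1,99]) if m.sum() else '')
c=cam('top')
```

```text
[506.5 -26.9  98.6]
34 [135.45075791 135.673658   136.11945816 138.30045639] [-56.85692298 -44.13806112]
44 [134.37253653 134.66436826 135.32719704 136.8910783 ] [40.79161574 45.28912954]
```

View pics/s1.png

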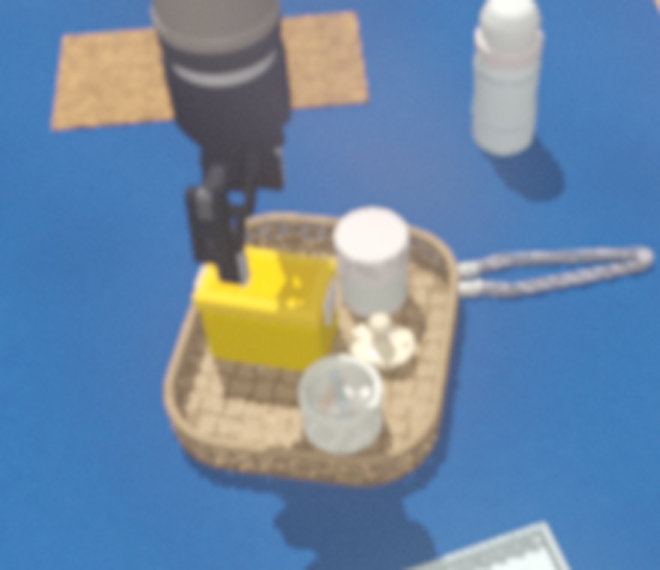

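Run:
```python
from h import *
c=cam('side'); th=np.radians(68.9)
for px in [(197,203),(200,202),(194,200.5)]:
  for z in [95,100,105,110,115,120]:
    p=ray(c,px,z)-[507.2,-26.9,0]; print(px,z,(p[:2]@[np.cos(th),np.sin(th)]).round(1),(p[:2]@[np.sin(th),-np.cos(th)]).round(1), end=' | ')
  print()
print(c['W'][196:208,190:204,2].round())
```

```text
(197, 203) 95 -15.9 -17.0 | (197, 203) 100 -19.8 -15.1 | (197, 203) 105 -23.7 -13.2 | (197, 203) 110 -27.7 -11.3 | (197, 203) 115 -31.6 -9.5 | (197, 203) 120 -35.5 -7.6 | 
(200, 202) 95 -11.9 -11.4 | (200, 202) 100 -15.9 -9.5 | (200, 202) 105 -19.9 -7.7 | (200, 202) 110 -23.8 -5.9 | (200, 202) 115 -27.8 -4.0 | (200, 202) 120 -31.8 -2.2 | 
(194, 200.5) 95 -10.2 -25.5 | (194, 200.5) 100 -14.1 -23.6 | (194, 200.5) 105 -18.1 -21.6 | (194, 200.5) 110 -22.1 -19.7 | (194, 200.5) 115 -26.1 -17.8 | (194, 200.5) 120 -30.1 -15.8 | 
[[185. 188. 186. 189. 188. 189. 189. 189. 185. 167. 163. 160. 159. 156.]
 [ 82.  84. 154. 164. 164. 185. 186. 187. 184. 163. 160. 159. 158. 153.]
 [ 83.  84.  84. 160. 160. 161. 158. 160. 160. 163. 157. 153. 154. 152.]
 [ 84.  85.  85. 157. 157. 158. 158. 158. 158. 160. 156. 150. 151. 151.]
 [ 85.  85.  85. 153. 153. 154. 152. 154. 158. 157. 154. 147. 149. 146.]
 [ 84.  85.  84. 141. 150. 149. 149. 151. 152. 152. 153. 145. 145. 146.]
 [ 83.  85.  84.  84. 147. 148. 147. 149. 150. 151. 150. 141. 144. 143.]
 [ 84.  83.  83.  86.  84.  84.  86.  86.  nan 143. 147. 138. 139. 142.]
 [ 86.  85.  83.  84.  83.  85.  82.  87.  86.  83.  84.  85.  85.  84.]
 [ 86.  85.  85.  86.  85.  87.  85.  86.  87.  85.  86.  88.  86.  85.]
 [ 85.  83.  84.  84.  84.  86.  85.  86.  87.  85.  85.  86.  85.  86.]
 [ 85.  84.  83.  84.  85.  85.  85.  85.  85.  85.  86.  85.  83.  84.]]
```

step_arm(targets=[[[0,0,0,0.008,0,-0.08,1],[0,0,0,0.008,0,-0.154,1],[0,0,0,0.008,0,-0.154,1]]])

```text
time: 6.7
tool_pos: [509.9, -26.8, 61.4]
tool_rot: [[-0.933, 0.359, 0.0], [0.359, 0.933, 0.0], [-0.0, 0.001, -1.0]]
wrist_force: [-0.3, 0.8, 0.3]
gripper_width: 1.0
```

Run:
```python
from h import *
s=bot.get_state(); print(s['tool_pos'],s['wrist_force'])
c=cam('side'); f=c['frame'][110:280,150:270]; cv2.imwrite('pics/s2.png',cv2.resize(f,None,fx=4,fy=4,interpolation=cv2.INTER_CUBIC)[:600])
c2=cam('top'); f=c2['frame'][160:290,210:350]; cv2.imwrite('pics/t2.png',cv2.resize(f,None,fx=4,fy=4,interpolation=cv2.INTER_CUBIC))
```

```text
[509.93824144 -26.84904196  61.40296091] [-0.34700802  0.79401325  0.28770714]
```

View pics/s2.png

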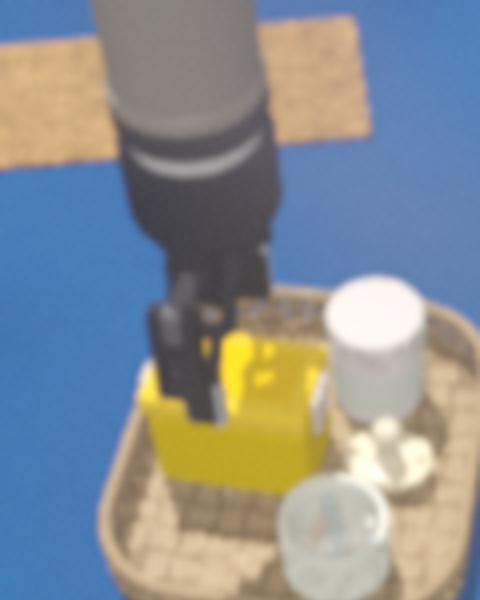

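View pics/t2.png

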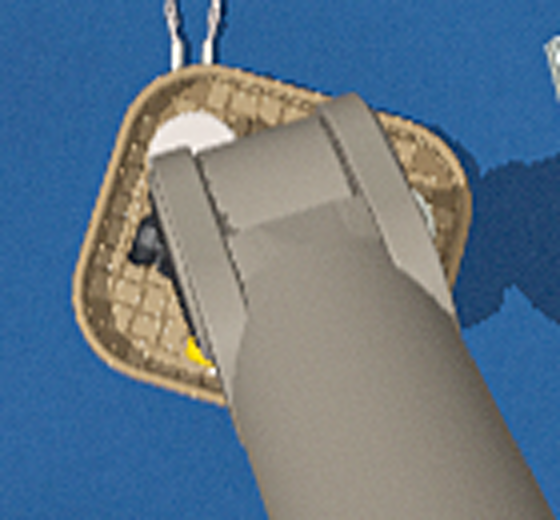

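Run:
```python
from h import *
c=cam('side'); th=np.radians(68.9)
W=c['W']; d=W[...,:2]-[509,-26.9]
y=d@[np.cos(th),np.sin(th)]; x=d@[np.sin(th),-np.cos(th)]
for r in range(204,220):
    print(r,[(int(W[r,u,2]) if W[r,u,2]==W[r,u,2] else -1,int(y[r,u]) if y[r,u]==y[r,u] else -1,int(x[r,u]) if x[r,u]==x[r,u] else -1) for u in range(196,208,2)])
```

```text
204 [(155, -67, 2), (161, -71, 9), (163, -71, 13), (154, -63, 14), (143, -54, 13), (129, -43, 13)]
205 [(155, -69, 3), (156, -69, 7), (161, -72, 13), (152, -65, 14), (132, -48, 10), (126, -43, 13)]
206 [(153, -69, 3), (154, -70, 7), (159, -73, 13), (151, -66, 14), (130, -49, 11), (124, -44, 12)]
207 [(152, -72, 4), (153, -72, 8), (155, -73, 12), (153, -70, 15), (124, -47, 9), (121, -44, 12)]
208 [(149, -72, 3), (151, -72, 8), (152, -72, 12), (149, -70, 15), (122, -48, 9), (122, -47, 13)]
209 [(147, -72, 3), (149, -74, 8), (150, -74, 12), (126, -55, 8), (118, -48, 9), (117, -46, 12)]
210 [(111, -48, -8), (121, -54, -1), (122, -54, 3), (123, -55, 7), (116, -49, 9), (116, -48, 13)]
211 [(81, -28, -19), (118, -55, -1), (119, -55, 2), (119, -54, 6), (112, -48, 8), (114, -49, 13)]
212 [(78, -28, -19), (114, -54, -2), (111, -52, 0), (117, -55, 7), (110, -49, 8), (111, -49, 13)]
213 [(74, -28, -19), (112, -55, -2), (107, -51, 0), (112, -54, 5), (108, -50, 8), (107, -48, 12)]
214 [(71, -29, -20), (106, -54, -3), (110, -56, 1), (111, -56, 6), (107, -52, 9), (104, -49, 12)]
215 [(65, -27, -21), (65, -26, -17), (65, -25, -12), (70, -28, -6), (98, -48, 6), (74, -29, 3)]
216 [(62, -27, -22), (63, -27, -17), (64, -27, -12), (63, -26, -8), (63, -25, -4), (64, -25, 0)]
217 [(59, -28, -22), (61, -28, -17), (61, -27, -12), (62, -27, -8), (61, -26, -3), (63, -27, 1)]
218 [(57, -29, -22), (55, -27, -18), (56, -27, -13), (60, -29, -7), (59, -27, -3), (62, -28, 1)]
219 [(52, -28, -23), (51, -27, -18), (53, -27, -13), (53, -26, -9), (53, -26, -4), (54, -25, 0)]
```

step_arm(targets=[[[0,0,0,-0.004,0,-0.05,1],[0,0,0,-0.004,0,-0.1,1],[0,0,0,-0.004,0,-0.1,1]]])

```text
time: 7.22
tool_pos: [509.7, -26.7, 37.0]
tool_rot: [[-0.933, 0.359, 0.002], [0.359, 0.933, 0.0], [-0.002, 0.001, -1.0]]
wrist_force: [0.2, -0.4, -0.2]
gripper_width: 1.005
```

Run:
```python
from h import *
s=bot.get_state(); print(s['tool_pos'],s['wrist_force'],s['joint_pos'])
c=cam('side'); f=c['frame'][130:280,150:270]; cv2.imwrite('pics/s3.png',cv2.resize(f,None,fx=4,fy=4,interpolation=cv2.INTER_CUBIC)[:600])
```

```text
[509.68517577 -26.67852163  37.04624642] [ 0.22458141 -0.41836031 -0.21489169] [ 26.1521415   23.4206233  -33.64358665 115.8646375   17.92489431
  45.6108442   50.9911857 ]
```

View pics/s3.png

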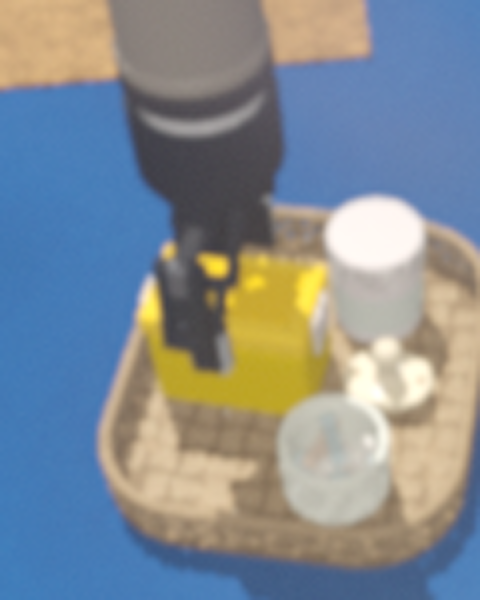

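Run:
```python
from h import *
c=cam('side'); th=np.radians(68.9)
W=c['W']; d=W[...,:2]-[509,-26.9]
y=d@[np.cos(th),np.sin(th)]; x=d@[np.sin(th),-np.cos(th)]
for r in range(208,228):
    print(r,[(int(W[r,u,2]) if W[r,u,2]==W[r,u,2] else -1,int(y[r,u]) if y[r,u]==y[r,u] else -1,int(x[r,u]) if x[r,u]==x[r,u] else -1) for u in range(192,210,2)])
```

```text
208 [(148, -72, -4), (147, -71, -1), (147, -70, 2), (147, -70, 6), (150, -71, 11), (143, -65, 13), (125, -50, 10), (120, -46, 13), (86, -19, 5)]
209 [(143, -71, -5), (146, -72, 0), (146, -72, 3), (144, -70, 6), (147, -71, 11), (139, -64, 12), (124, -52, 11), (120, -48, 13), (84, -20, 6)]
210 [(138, -69, -6), (128, -61, -6), (128, -61, -2), (129, -61, 1), (144, -71, 10), (139, -67, 13), (123, -54, 11), (120, -51, 14), (84, -22, 6)]
211 [(137, -71, -6), (131, -66, -4), (130, -65, -1), (128, -63, 2), (140, -71, 10), (137, -68, 13), (120, -54, 11), (116, -51, 14), (82, -24, 7)]
212 [(135, -73, -6), (130, -68, -4), (129, -66, 0), (128, -65, 2), (138, -71, 10), (133, -67, 12), (117, -54, 10), (106, -45, 11), (80, -25, 7)]
213 [(132, -73, -6), (127, -68, -4), (129, -69, 0), (129, -68, 3), (136, -72, 10), (132, -69, 12), (107, -49, 8), (105, -47, 11), (80, -28, 7)]
214 [(130, -74, -6), (128, -71, -3), (129, -71, 0), (129, -71, 4), (132, -72, 9), (128, -68, 12), (103, -49, 7), (102, -47, 11), (78, -29, 7)]
215 [(126, -73, -7), (127, -73, -3), (126, -72, 0), (127, -72, 4), (132, -74, 10), (129
[... 1060 characters left out ...]
, -27, -30), (36, -28, -25), (36, -27, -20), (37, -27, -15), (39, -27, -10), (42, -28, -5), (40, -26, -1), (41, -26, 2)]
224 [(30, -28, -35), (31, -28, -30), (31, -27, -26), (32, -26, -21), (36, -28, -15), (35, -27, -11), (37, -28, -6), (37, -27, -2), (39, -27, 3)]
225 [(23, -26, -37), (26, -27, -31), (27, -27, -26), (30, -28, -21), (30, -27, -16), (30, -27, -12), (33, -27, -7), (33, -27, -2), (35, -27, 2)]
226 [(22, -28, -36), (22, -27, -32), (21, -25, -28), (28, -29, -21), (25, -26, -17), (26, -26, -12), (33, -30, -6), (30, -28, -2), (34, -29, 3)]
227 [(18, -28, -37), (19, -27, -32), (18, -26, -28), (24, -29, -21), (21, -27, -18), (23, -27, -13), (26, -28, -7), (27, -28, -2), (25, -26, 1)]
```

step_arm(targets=[[[0,0,0,-0.004,0,-0.04,1],[0,0,0,-0.004,0,-0.04,0.5],[0,0,0,-0.004,0,-0.04,0.2],[0,0,0,-0.004,0,-0.04,0.1],[0,0,0,-0.004,0,-0.04,0.1]]], grip_force=40)

```text
time: 7.95
tool_pos: [509.9, -26.6, 28.2]
tool_rot: [[-0.933, 0.359, 0.005], [0.359, 0.933, 0.0], [-0.004, 0.002, -1.0]]
wrist_force: [-0.1, -0.6, -1.3]
gripper_width: 0.672
```

```bash
cat >> h.py <<'E'
def prof(th,xy,rows,cols,name='side'):
    c=cam(name); th=np.radians(th); W=c['W']; d=W[...,:2]-np.array(xy)
    y=d@[np.cos(th),np.sin(th)]; x=d@[np.sin(th),-np.cos(th)]
    Q=np.nan_to_num(np.stack([W[...,2],y,x],-1),nan=-1).astype(int)
    for r in rows: print(r,[tuple(Q[r,u].tolist()) for u in cols])
    return c
def crop(c,fn,r,cc,k=4):
    cv2.imwrite('pics/'+fn,cv2.resize(c['frame'][r[0]:r[1],cc[0]:cc[1]],None,fx=k,fy=k,interpolation=cv2.INTER_CUBIC))
E
python3 - <<'E'
from h import *
s=bot.get_state(); print(s['tool_pos'],s['wrist_force'],s['gripper_width'])
c=prof(68.9,[509,-27],range(214,232,2),range(194,212,2)); crop(c,'s4.png',(130,280),(150,270))
E
```

```text
[509.87743262 -26.58825595  28.16855058] [-0.08039113 -0.59864349 -1.25702677] 0.6717117012232234
214 [(114, -61, -8), (110, -57, -6), (109, -56, -2), (108, -54, 1), (119, -61, 9), (116, -58, 12), (106, -50, 12), (87, -36, 10), (77, -27, 11)]
216 [(105, -59, -10), (103, -57, -7), (107, -59, -1), (109, -60, 3), (110, -60, 7), (113, -61, 12), (104, -54, 13), (79, -35, 9), (70, -27, 11)]
218 [(52, -26, -28), (52, -25, -23), (56, -27, -18), (74, -39, -7), (78, -42, -1), (78, -41, 2), (78, -40, 6), (71, -34, 8), (64, -29, 10)]
220 [(46, -27, -28), (45, -25, -24), (46, -25, -20), (51, -28, -13), (71, -42, -2), (-1, -1, -1), (72, -41, 6), (67, -36, 8), (61, -32, 11)]
222 [(37, -26, -30), (39, -27, -25), (38, -25, -21), (43, -28, -15), (43, -27, -10), (60, -39, 0), (63, -40, 4), (56, -34, 6), (46, -26, 8)]
224 [(30, -27, -31), (31, -26, -26), (31, -26, -21), (33, -26, -16), (36, -28, -11), (36, -27, -6), (36, -26, -2), (39, -27, 2), (39, -27, 7)]
226 [(24, -28, -31), (25, -28, -26), (24, -27, -22), (26, -27, -17), (28, -27, -12), (29, -28, -7), (31, -28, -2), (33, -28, 2), (33, -28, 7)]
228 [(14, -27, -33), (15, -27, -28), (17, -27, -23), (18, -27, -18), (19, -27, -13), (21, -27, -8), (21, -27, -3), (20, -25, 0), (23, -26, 5)]
230 [(5, -26, -34), (4, -25, -30), (6, -25, -25), (6, -24, -20), (9, -26, -15), (11, -26, -9), (14, -27, -4), (15, -27, 0), (16, -27, 5)]
```

View pics/s4.png

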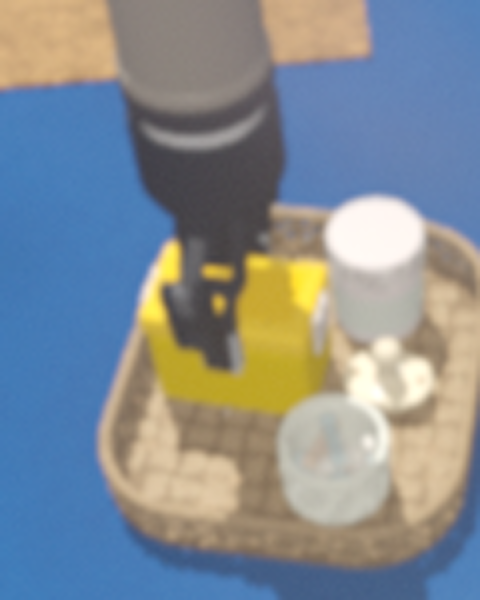

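step_arm(targets=[[[0,0,0,0,0,0.12,0.1],[0,0,0,0,0,0.28,0.1],[0,0,0,0,0,0.4,0.1],[0,0,0,-0.04,0.12,0.4,0.1],[0,0,0,-0.1,0.3,0.4,0.1]]])

```text
time: 8.62
tool_pos: [485.2, 47.9, 128.6]
tool_rot: [[-0.932, 0.362, 0.006], [0.362, 0.932, -0.0], [-0.005, 0.002, -1.0]]
wrist_force: [1.4, 1.8, -1.0]
gripper_width: 0.668
```

Run:
```python
from h import *
s=bot.get_state(); print(s['tool_pos'],s['wrist_force'],s['gripper_width'])
c=cam('side'); crop(c,'s5.png',(90,290),(120,320),3)
```

```text
[485.23304558  47.86729863 128.59976391] [ 1.38043519  1.82682815 -0.95085495] 0.6675670196110839
```

View pics/s5.png

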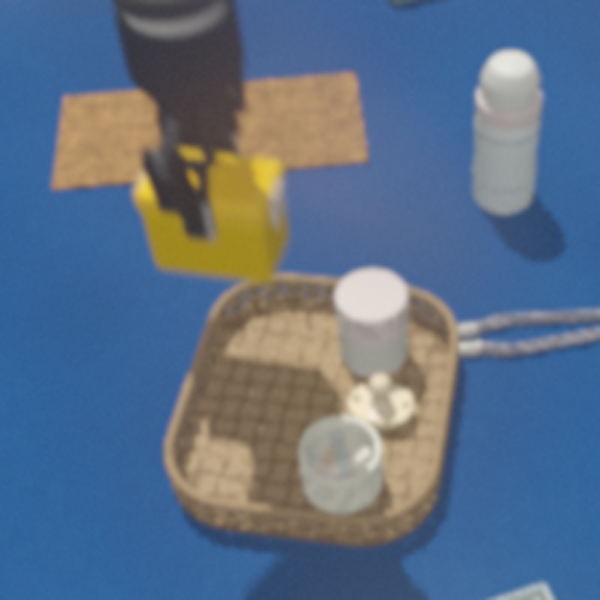

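step_arm(targets=[[[0,0,0.01,-0.06,0.2,0,0.1],[0,0,0.02,-0.13,0.4,0,0.1],[0,0,0.03,-0.2,0.6,0,0.1],[0,0,0.04,-0.26,0.8,0,0.1],[0,0,0.05,-0.32,0.98,0,0.1]]])

```text
time: 9.3
tool_pos: [401.3, 303.2, 128.7]
tool_rot: [[-0.999, 0.043, 0.002], [0.043, 0.999, 0.006], [-0.002, 0.006, -1.0]]
wrist_force: [0.5, 0.4, -0.6]
gripper_width: 0.674
```

step_arm(targets=[[[0,0,0,-0.049,0.152,0,0.1],[0,0,0,-0.049,0.152,-0.12,0.1],[0,0,0,-0.049,0.152,-0.24,0.1],[0,0,0,-0.049,0.152,-0.34,0.1],[0,0,0,-0.049,0.152,-0.36,0.1]]])

```text
time: 9.93
tool_pos: [388.0, 340.0, 37.2]
tool_rot: [[-0.999, 0.043, -0.0], [0.043, 0.999, 0.003], [0.001, 0.003, -1.0]]
wrist_force: [0.0, -0.2, -2.0]
gripper_width: 0.669
```

step_arm(targets=[[[0,0,0,0.02,-0.036,0,0.1],[0,0,0,0.02,-0.036,-0.02,0.1],[0,0,0,0.02,-0.036,-0.034,0.1],[0,0,0,0.02,-0.036,-0.039,0.1],[0,0,0,0.02,-0.036,-0.039,0.1]]])

```text
time: 10.55
tool_pos: [392.9, 331.2, 27.5]
tool_rot: [[-0.999, 0.043, -0.0], [0.043, 0.999, 0.004], [0.0, 0.004, -1.0]]
wrist_force: [0.6, -0.5, -1.1]
gripper_width: 0.674
```

step_arm(targets=[[[0,0,0,0,0,0,0.5],[0,0,0,0,0,0,0.8],[0,0,0,0,0,0.1,0.8],[0,0,0,0,0,0.3,0.8],[0,0,0,0,0,0.5,0.8]]])

```text
time: 11.18
tool_pos: [392.6, 331.2, 153.8]
tool_rot: [[-0.999, 0.042, -0.001], [0.042, 0.999, 0.004], [0.001, 0.004, -1.0]]
wrist_force: [0.3, 0.6, -0.2]
gripper_width: 0.904
```

step_arm(targets=[[[0,0,-0.029,0.06,-0.17,0.03,0.8],[0,0,-0.058,0.12,-0.35,0.03,0.8],[0,0,-0.088,0.19,-0.53,0.03,0.8],[0,0,-0.117,0.25,-0.7,0.03,0.8],[0,0,-0.147,0.316,-0.882,0.03,0.8]]])

```text
time: 11.8
tool_pos: [472.1, 109.6, 161.8]
tool_rot: [[-0.565, 0.825, 0.003], [0.825, 0.565, 0.003], [0.0, 0.004, -1.0]]
wrist_force: [0.7, 0.0, -0.5]
gripper_width: 0.905
```

step_arm(targets=[[[0,0,-0.029,0.06,-0.17,0.03,0.8],[0,0,-0.058,0.12,-0.35,0.03,0.8],[0,0,-0.088,0.19,-0.53,0.03,0.8],[0,0,-0.117,0.25,-0.7,0.03,0.8],[0,0,-0.147,0.316,-0.882,0.03,0.8]]])

```text
time: 12.42
tool_pos: [551.6, -111.9, 169.5]
tool_rot: [[0.322, 0.947, 0.005], [0.947, -0.322, -0.001], [0.001, 0.005, -1.0]]
wrist_force: [0.3, -0.0, 0.6]
gripper_width: 0.898
```

Run:
```python
from h import *
s=bot.get_state(); print(s['tool_pos'],s['tool_rot'],s['wrist_force'],s['gripper_width'],s['joint_pos'])
c=cam('side'); crop(c,'s6.png',(90,290),(120,320),3)
m=nets.cut_out('side','snack_box')[0]['mask']; w=c['W'][m]; w=w[(w[:,2]>75)&(w[:,2]<90)]; print(hull_rect(w),w.mean(0),w[:,2].std())
```

```text
[ 551.6246435  -111.89117541  169.54069808] [[ 3.21705201e-01  9.46826649e-01  5.00600690e-03]
 [ 9.46839628e-01 -3.21704497e-01 -9.67245367e-04]
 [ 6.94641243e-04  5.05105358e-03 -9.99987002e-01]] [ 0.28309427 -0.02367943  0.62429881] 0.8977309109509138 [ 24.62942637  16.6983643  -21.21722409 102.6940204    6.83028483
  61.56187517 -17.76855853]
(((391.946044921875, 329.1711730957031), (61.80807876586914, 100.39717102050781), 88.26048278808594), ((393.2979736328125, 329.18084716796875), 52.8028678894043)) [392.91488313 324.04339414  82.60437509] 2.484220563476017
```

View pics/s6.png

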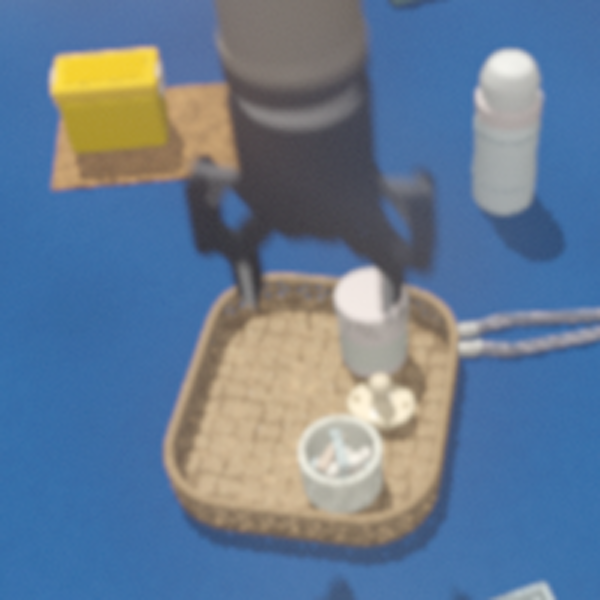

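step_arm(targets=[[[0,0,0,-0.003,0.007,-0.2,0.8],[0,0,0,-0.003,0.007,-0.4,0.8],[0,0,0,-0.003,0.007,-0.55,0.8],[0,0,0,-0.003,0.007,-0.598,0.8],[0,0,0,-0.003,0.007,-0.598,0.8]]])

```text
time: 13.15
tool_pos: [551.3, -115.6, 19.8]
tool_rot: [[0.326, 0.945, 0.005], [0.945, -0.326, -0.004], [-0.002, 0.006, -1.0]]
wrist_force: [0.0, 0.0, -0.4]
gripper_width: 0.9
```

Run:
```python
from h import *
s=bot.get_state(); print(s['tool_pos'],s['wrist_force'],s['gripper_width'])
c=cam('side'); crop(c,'s7.png',(150,300),(150,300),4)
W=c['W']; d=W[...,:2]-np.array(s['tool_pos'])[:2]; th=np.radians(-18.8)
y=d@[np.cos(th),np.sin(th)]; x=d@[-np.sin(th),np.cos(th)]
for lo,hi in [(-60,-33),(33,60)]:
    m=(y>lo)&(y<hi)&(abs(x)<14)&(W[...,2]>40)
    z=W[...,2][m]; print(len(z),np.sort(z)[:12].round(1));
```

```text
[ 551.31117836 -115.63627144   19.76525024] [ 0.00434604  0.03694944 -0.44778253] 0.9002518347619145
391 [51.  53.1 55.5 55.5 57.2 57.4 57.9 57.9 58.  58.2 58.3 58.8]
501 [54.9 56.7 57.  57.7 58.  59.3 59.6 60.  60.3 60.8 61.  62.7]
```

View pics/s7.png

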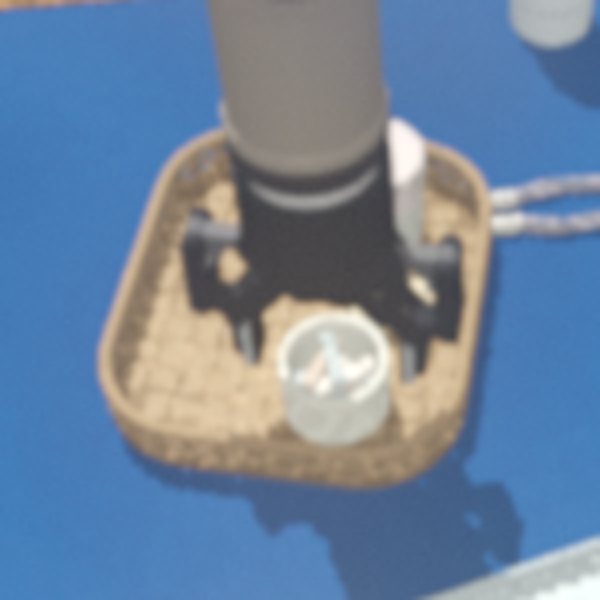

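step_arm(targets=[[[0,0,0,-0.002,0.022,0,0.8],[0,0,0,-0.002,0.022,-0.04,0.8],[0,0,0,-0.002,0.022,-0.06,0.8],[0,0,0,-0.002,0.022,-0.08,0.8],[0,0,0,-0.002,0.022,-0.08,0.8]]])

```text
time: 13.82
tool_pos: [551.3, -110.4, 0.2]
tool_rot: [[0.326, 0.945, 0.006], [0.945, -0.326, -0.004], [-0.002, 0.007, -1.0]]
wrist_force: [0.8, -0.4, 0.0]
gripper_width: 0.894
```

Run:
```python
from h import *
s=bot.get_state(); print(s['tool_pos'],s['wrist_force'],s['gripper_width'])
c=cam('side'); crop(c,'s8.png',(150,300),(150,300),4)
W=c['W']; d=W[...,:2]-np.array(s['tool_pos'])[:2]; th=np.radians(-18.8)
y=d@[np.cos(th),np.sin(th)]; x=d@[-np.sin(th),np.cos(th)]
for lo,hi in [(-60,-33),(33,60)]:
    m=(y>lo)&(y<hi)&(abs(x)<14)&(W[...,2]>20)
    z=W[...,2][m]; print(len(z),np.sort(z)[:12].round(1));
```

```text
[ 5.51285790e+02 -1.10408204e+02  1.59025612e-01] [ 0.77919398 -0.44410228  0.04694075] 0.8940154420680105
357 [32.2 32.6 34.6 38.4 39.  39.3 39.3 39.3 39.3 39.4 39.8 40.9]
470 [33.  38.  38.7 39.2 40.1 40.1 40.4 41.4 41.5 42.8 44.2 44.5]
```

View pics/s8.png

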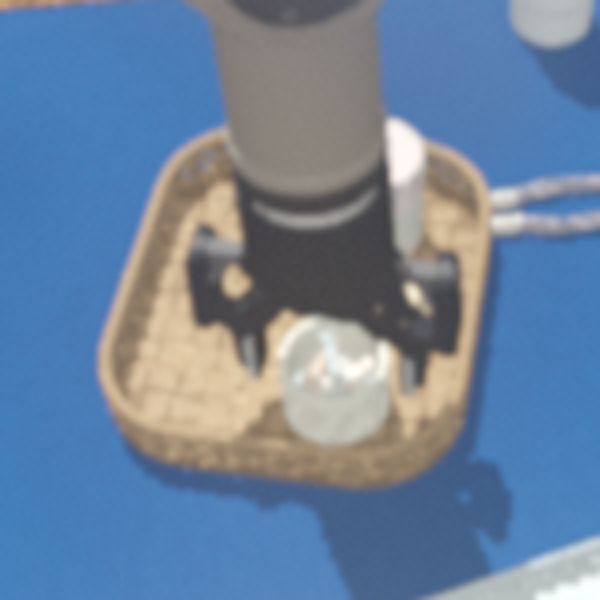

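step_arm(targets=[[[0,0,0,-0.002,0,-0.02,0.8],[0,0,0,-0.002,0,-0.03,0.8]]])

```text
time: 14.12
tool_pos: [550.9, -110.5, -7.4]
tool_rot: [[0.326, 0.945, 0.006], [0.945, -0.326, -0.004], [-0.002, 0.007, -1.0]]
wrist_force: [-0.0, -0.1, -0.6]
gripper_width: 0.898
```

step_arm(targets=[[[0,0,0,0,0,-0.015,0.8],[0,0,0,0,0,-0.03,0.8],[0,0,0,0,0,-0.03,0.8]]])

```text
time: 14.5
tool_pos: [550.5, -110.4, -15.3]
tool_rot: [[0.326, 0.945, 0.005], [0.945, -0.326, -0.004], [-0.002, 0.006, -1.0]]
wrist_force: [0.6, 0.3, -0.0]
gripper_width: 0.9
```

step_arm(targets=[[[0,0,0,0,0,0,0.6],[0,0,0,0,0,0,0.45],[0,0,0,0,0,0,0.2],[0,0,0,0,0,0,0.2]]])

```text
time: 15.0
tool_pos: [550.9, -110.5, -14.7]
tool_rot: [[0.326, 0.945, 0.006], [0.945, -0.326, -0.005], [-0.002, 0.007, -1.0]]
wrist_force: [-1.0, -0.3, 6.2]
gripper_width: 0.692
```

Run:
```python
from h import *
s=bot.get_state(); print(s['tool_pos'],s['wrist_force'],s['gripper_width'])
c=cam('side'); crop(c,'s9.png',(150,300),(150,300),4)
```

```text
[ 550.94759954 -110.48537488  -14.66973577] [-0.99357636 -0.3087754   6.17403302] 0.6922892110940111
```

View pics/s9.png

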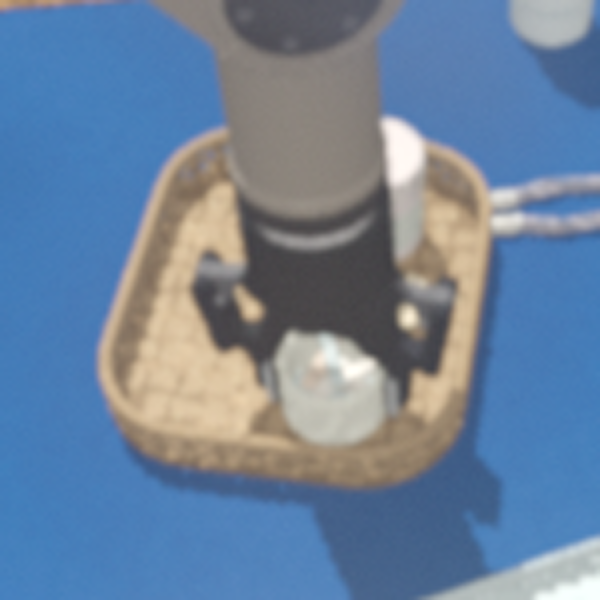

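step_arm(targets=[[[0,0,0,0,0,0.1,0.2],[0,0,0,0,0,0.28,0.2],[0,0,0,0,0,0.44,0.2],[0,0,0,0,0.1,0.44,0.2],[0,0,0,0,0.27,0.44,0.2]]])

```text
time: 15.68
tool_pos: [550.8, -44.5, 95.4]
tool_rot: [[0.33, 0.944, 0.007], [0.944, -0.33, -0.006], [-0.003, 0.008, -1.0]]
wrist_force: [0.0, 1.0, -1.0]
gripper_width: 0.691
```

step_arm(targets=[[[0,0,0,0.03,0.2,0,0.2],[0,0,0,0.06,0.4,0,0.2],[0,0,0,0.09,0.6,0,0.2],[0,0,0,0.12,0.8,0,0.2],[0,0,0,0.14,0.98,0,0.2]]])

```text
time: 16.3
tool_pos: [585.3, 202.3, 94.6]
tool_rot: [[0.33, 0.944, 0.006], [0.944, -0.33, -0.006], [-0.004, 0.007, -1.0]]
wrist_force: [0.3, 0.1, -1.0]
gripper_width: 0.691
```

step_arm(targets=[[[0,0,0,0,0.15,0,0.2],[0,0,0,0,0.27,0,0.2],[0,0,0,0,0.34,0,0.2],[0,0,0,0,0.34,0,0.2]]])

```text
time: 16.8
tool_pos: [584.6, 288.3, 94.1]
tool_rot: [[0.328, 0.945, 0.005], [0.945, -0.328, -0.006], [-0.004, 0.006, -1.0]]
wrist_force: [-0.5, 1.0, -0.8]
gripper_width: 0.693
```

step_arm(targets=[[[0,0,0,0.006,0.047,-0.14,0.2],[0,0,0,0.006,0.047,-0.28,0.2],[0,0,0,0.006,0.047,-0.38,0.2],[0,0,0,0.006,0.047,-0.41,0.2],[0,0,0,0.006,0.047,-0.41,0.2]]])

```text
time: 17.42
tool_pos: [586.6, 298.7, -8.4]
tool_rot: [[0.329, 0.944, 0.005], [0.944, -0.329, -0.007], [-0.005, 0.006, -1.0]]
wrist_force: [0.8, 0.3, -1.6]
gripper_width: 0.69
```

step_arm(targets=[[[0,0,0,0,0,-0.015,0.2],[0,0,0,0,0,-0.028,0.2],[0,0,0,0,0,-0.028,0.2]]])

```text
time: 17.8
tool_pos: [586.6, 298.6, -15.2]
tool_rot: [[0.329, 0.944, 0.005], [0.944, -0.329, -0.007], [-0.005, 0.007, -1.0]]
wrist_force: [0.1, 0.8, -1.8]
gripper_width: 0.687
```

step_arm(targets=[[[0,0,0,0,0,0,0.5],[0,0,0,0,0,0,0.75],[0,0,0,0,0,0.06,0.75],[0,0,0,0,0,0.26,0.75],[0,0,0,0,0,0.48,0.75]]])

```text
time: 18.42
tool_pos: [586.3, 298.6, 106.6]
tool_rot: [[0.329, 0.944, 0.004], [0.944, -0.329, -0.007], [-0.005, 0.006, -1.0]]
wrist_force: [0.5, 0.4, 0.3]
gripper_width: 0.876
```

step_arm(targets=[[[0,0,0,0,-0.2,0.05,0.75],[0,0,0,0,-0.4,0.05,0.75],[0,0,0,0,-0.6,0.05,0.75],[0,0,0,0,-0.8,0.05,0.75],[0,0,0,0,-0.98,0.05,0.75]]])

```text
time: 19.05
tool_pos: [586.7, 51.6, 120.6]
tool_rot: [[0.33, 0.944, 0.006], [0.944, -0.33, -0.007], [-0.004, 0.008, -1.0]]
wrist_force: [0.8, 0.1, 0.0]
gripper_width: 0.875
```

step_arm(targets=[[[0,0,0,0.02,-0.1,0,0.75],[0,0,0,0.02,-0.15,0,0.75],[0,0,0,0.02,-0.15,0,0.75]]])

```text
time: 19.42
tool_pos: [591.8, 14.0, 121.1]
tool_rot: [[0.33, 0.944, 0.007], [0.944, -0.33, -0.007], [-0.004, 0.009, -1.0]]
wrist_force: [0.2, 0.2, -0.1]
gripper_width: 0.875
```

Run:
```python
from h import *
s=bot.get_state(); print(s['tool_pos'],s['wrist_force'],s['gripper_width'])
c=cam('side'); crop(c,'s10.png',(60,290),(120,340),3)
for l in ['ramekin','cream_jar','pacifier']:
    r=nets.cut_out('side',l)
    if r:
        w=c['W'][r[0]['mask']]; zt=np.nanpercentile(w[:,2],97); w=w[(w[:,2]>zt-5)]; print(l,r[0]['score'],zt,hull_rect(w))
```

```text
[591.77838471  14.04585793 121.1400146 ] [ 0.24423785  0.19440345 -0.08685665] 0.8747575709483887
cream_jar 0.82 79.29034778788755 (((592.9891357421875, 5.4718780517578125), (53.756954193115234, 51.82728576660156), 14.438166618347168), ((592.4442749023438, 5.635186195373535), 28.02463150024414))
pacifier 0.78 49.715787739696594 (((588.7540283203125, -56.38246154785156), (14.494580268859863, 13.620331764221191), 27.974864959716797), ((588.300048828125, -57.34135437011719), 8.135634422302246))
```

View pics/s10.png

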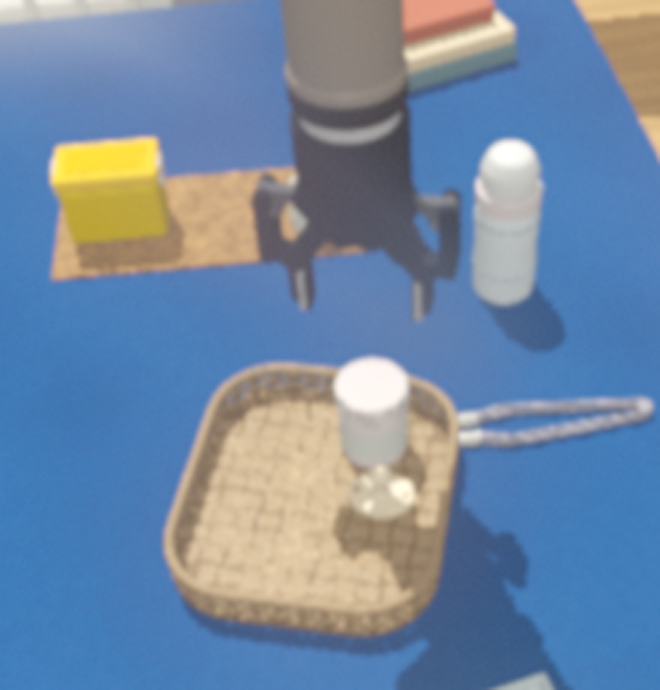

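step_arm(targets=[[[0,0,0,0.006,-0.029,0,0.75],[0,0,0,0.006,-0.029,-0.1,0.75],[0,0,0,0.006,-0.029,-0.28,0.75],[0,0,0,0.006,-0.029,-0.38,0.75],[0,0,0,0.006,-0.029,-0.404,0.75]]])

```text
time: 20.25
tool_pos: [591.6, 9.0, 17.9]
tool_rot: [[0.326, 0.945, 0.003], [0.945, -0.326, -0.006], [-0.005, 0.004, -1.0]]
wrist_force: [-0.6, -0.7, 1.2]
gripper_width: 0.873
```

step_arm(targets=[[[0,0,0,0,0,0,0.6],[0,0,0,0,0,0,0.4],[0,0,0,0,0,0,0.2],[0,0,0,0,0,0,0.1]]])

```text
time: 20.75
tool_pos: [592.8, 9.1, 19.3]
tool_rot: [[0.326, 0.945, 0.005], [0.945, -0.326, -0.006], [-0.004, 0.007, -1.0]]
wrist_force: [-0.3, -0.7, 6.1]
gripper_width: 0.646
```

Run:
```python
from h import *
s=bot.get_state(); print(s['tool_pos'],s['wrist_force'],s['gripper_width'])
c=cam('side'); crop(c,'s11.png',(150,290),(170,310),4)
c=cam('top')
r=nets.cut_out('top','ramekin')
if r:
        w=c['W'][r[0]['mask']]; zt=np.nanpercentile(w[:,2],97); w=w[(w[:,2]>zt-5)]; print(r[0]['score'],zt,hull_rect(w))
```

```text
[592.84902348   9.13560357  19.34494322] [-0.25039515 -0.69223288  6.06094189] 0.64590052295108
0.66 48.55500457422215 (((586.7374267578125, 299.1614990234375), (58.28828430175781, 58.06414794921875), 1.428537130355835), ((586.879638671875, 299.9154052734375), 30.019948959350586))
```

View pics/s11.png

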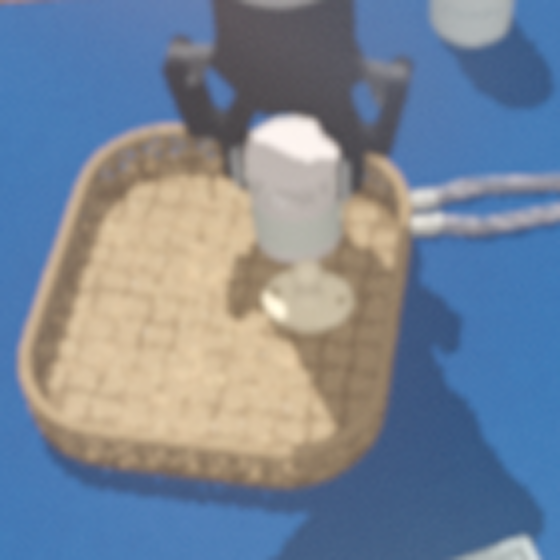

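step_arm(targets=[[[0,0,0,0,0,0.1,0.1],[0,0,0,0,0,0.26,0.1],[0,0,0,0,0,0.42,0.1],[0,0,0,-0.04,0.14,0.42,0.1],[0,0,0,-0.09,0.34,0.42,0.1]]])

```text
time: 21.52
tool_pos: [570.7, 92.9, 124.8]
tool_rot: [[0.331, 0.944, 0.006], [0.944, -0.33, -0.007], [-0.004, 0.008, -1.0]]
wrist_force: [0.5, 0.2, -0.9]
gripper_width: 0.645
```

step_arm(targets=[[[0,0,0,-0.05,0.2,0,0.1],[0,0,0,-0.1,0.4,0,0.1],[0,0,0,-0.15,0.6,0,0.1],[0,0,0,-0.2,0.8,0,0.1],[0,0,0,-0.25,0.96,0,0.1]]])

```text
time: 22.15
tool_pos: [507.0, 335.0, 124.7]
tool_rot: [[0.329, 0.944, 0.006], [0.944, -0.329, -0.007], [-0.004, 0.008, -1.0]]
wrist_force: [0.7, 0.4, -0.9]
gripper_width: 0.645
```

step_arm(targets=[[[0,0,0,-0.02,0.06,0,0.1],[0,0,0,-0.02,0.06,0,0.1]]])

```text
time: 22.4
tool_pos: [501.4, 350.2, 124.5]
tool_rot: [[0.327, 0.945, 0.006], [0.945, -0.327, -0.007], [-0.005, 0.008, -1.0]]
wrist_force: [0.2, -0.8, -1.2]
gripper_width: 0.644
```

step_arm(targets=[[[0,0,0,0.004,-0.014,-0.14,0.1],[0,0,0,0.004,-0.014,-0.28,0.1],[0,0,0,0.004,-0.014,-0.36,0.1],[0,0,0,0.004,-0.014,-0.4,0.1],[0,0,0,0.004,-0.014,-0.4,0.1]]])

```text
time: 23.02
tool_pos: [502.8, 346.3, 24.4]
tool_rot: [[0.328, 0.945, 0.006], [0.945, -0.328, -0.008], [-0.005, 0.008, -1.0]]
wrist_force: [-0.3, 0.4, -1.5]
gripper_width: 0.643
```

step_arm(targets=[[[0,0,0,0,0,-0.012,0.1],[0,0,0,0,0,-0.022,0.1],[0,0,0,0,0,-0.022,0.1]]])

```text
time: 23.4
tool_pos: [502.9, 346.3, 19.1]
tool_rot: [[0.328, 0.945, 0.006], [0.945, -0.328, -0.007], [-0.005, 0.008, -1.0]]
wrist_force: [0.2, -0.6, -1.0]
gripper_width: 0.641
```

step_arm(targets=[[[0,0,0,0,0,0,0.5],[0,0,0,0,0,0,0.7],[0,0,0,0,0,0.06,0.7],[0,0,0,0,0,0.26,0.7],[0,0,0,0,0,0.48,0.7]]])

```text
time: 24.02
tool_pos: [502.5, 346.2, 141.0]
tool_rot: [[0.328, 0.945, 0.005], [0.945, -0.328, -0.008], [-0.005, 0.008, -1.0]]
wrist_force: [0.7, 1.1, 0.3]
gripper_width: 0.847
```

step_arm(targets=[[[0,0,0.025,0.035,-0.16,0.03,0.7],[0,0,0.05,0.07,-0.32,0.03,0.6],[0,0,0.075,0.105,-0.48,0.03,0.5],[0,0,0.1,0.14,-0.64,0.03,0.4],[0,0,0.125,0.172,-0.803,0.03,0.4]]])

```text
time: 24.65
tool_pos: [546.1, 144.4, 149.9]
tool_rot: [[-0.441, 0.897, 0.011], [0.897, 0.441, -0.001], [-0.006, 0.009, -1.0]]
wrist_force: [0.8, -0.8, -0.2]
gripper_width: 0.701
```

step_arm(targets=[[[0,0,0.025,0.035,-0.16,0,0.4],[0,0,0.05,0.07,-0.32,0,0.4],[0,0,0.075,0.105,-0.48,0,0.4],[0,0,0.1,0.14,-0.64,0,0.4],[0,0,0.125,0.172,-0.793,0,0.4]]])

```text
time: 25.28
tool_pos: [589.7, -55.4, 151.2]
tool_rot: [[-0.948, 0.318, 0.01], [0.318, 0.948, 0.006], [-0.008, 0.009, -1.0]]
wrist_force: [1.2, 0.4, -0.5]
gripper_width: 0.698
```

step_arm(targets=[[[0,0,0,0,0,0,0.4],[0,0,0,0,0,0,0.4]]])

```text
time: 25.52
tool_pos: [589.9, -54.6, 152.1]
tool_rot: [[-0.948, 0.318, 0.011], [0.318, 0.948, 0.007], [-0.009, 0.01, -1.0]]
wrist_force: [0.1, -0.1, -0.3]
gripper_width: 0.702
```

Run:
```python
from h import *
s=bot.get_state(); print(s['tool_pos'],s['tool_rot'],s['wrist_force'],s['gripper_width'],s['joint_pos'])
for n in ['side','top']:
    c=cam(n); 
    if n=='side': crop(c,'s12.png',(60,290),(120,340),3)
    for l,h in [('pacifier',(16,27)),('teat',(36,60)),('cream_jar',(72,90)),('ramekin',(40,60))]:
        r=nets.cut_out(n,l)
        if r:
            w=c['W'][r[0]['mask']]; w=w[(w[:,2]>h[0])&(w[:,2]<h[1])]
            if len(w)>5: print(n,l,len(w),round(r[0]['score'],2),hull_rect(w),w.mean(0))
```

```text
[589.90940762 -54.63663525 152.10298442] [[-0.94788776  0.31840131  0.01137572]
 [ 0.31848942  0.94790072  0.00697969]
 [-0.00856072  0.01023901 -0.99991093]] [ 0.13768241 -0.0641025  -0.33490237] 0.7022385322092827 [ 32.9512847   23.57140921 -40.60275289  99.66617903  16.70193483
  62.32562088  58.47491144]
side pacifier 214 0.78 (((588.2965698242188, -56.4325065612793), (37.41473388671875, 50.37847900390625), 71.5523452758789), ((588.8472900390625, -54.4595947265625), 25.383264541625977)) [588.02232415 -59.13088555  21.63165602]
side teat 50 0.72 (((588.9828491210938, -56.71092224121094), (15.280749320983887, 13.997049331665039), 22.933448791503906), ((589.4747924804688, -55.82118225097656), 8.532122611999512)) [588.30019501 -58.05609629  46.29109419]
side cream_jar 194 0.68 (((502.8500061035156, 341.801025390625), (54.37913131713867, 52.99888610839844), 76.2979736328125), ((502.5132751464844, 342.69964599609375), 28.696367263793945)) [502.28113048 340.47964288  76.71613561]
side ramekin 18 0.64 (((560.2329711914062, 293.52545166015625), (6.399791240692139, 33.76399612426758), 3.9951322078704834), ((563.009765625, 293.71942138671875), 16.882530212402344)) [560.56182214 293.06895588  44.89924455]
top pacifier 113 0.66 (((581.2455444335938, -48.04863739013672), (36.331390380859375, 28.823068618774414), 41.50003433227539), ((583.9778442382812, -50.7900390625), 18.472043991088867)) [580.07720743 -48.09447793  21.28834289]
top cream_jar 427 0.9 (((503.575439453125, 344.41009521484375), (54.55512619018555, 51.80216979980469), 66.75069427490234), ((503.4680480957031, 344.531982421875), 28.339284896850586)) [503.14432472 343.62409746  76.47465432]
top ramekin 192 0.96 (((586.1139526367188, 298.9368591308594), (56.06356430053711, 59.13502883911133), 42.901241302490234), ((586.5873413085938, 299.7770690917969), 29.91374397277832)) [585.56027195 299.3227026   45.18349444]
```

View pics/s12.png

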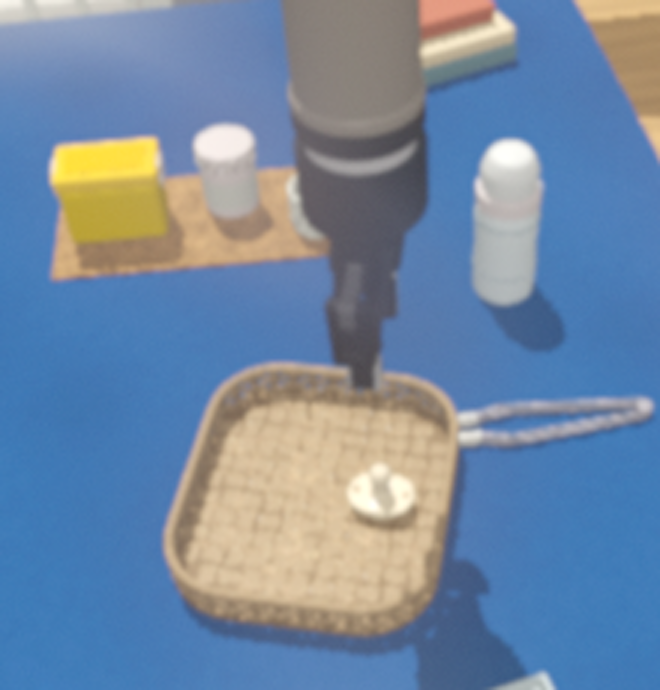

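step_arm(targets=[[[0,0,0,-0.004,-0.002,-0.16,0.4],[0,0,0,-0.004,-0.002,-0.32,0.4],[0,0,0,-0.004,-0.002,-0.48,0.4],[0,0,0,-0.004,-0.002,-0.55,0.4],[0,0,0,-0.004,-0.002,-0.55,0.4]]])

```text
time: 26.65
tool_pos: [588.1, -55.4, 13.0]
tool_rot: [[-0.948, 0.317, 0.008], [0.317, 0.948, 0.007], [-0.006, 0.009, -1.0]]
wrist_force: [0.9, 0.5, 0.5]
gripper_width: 0.698
```

Run:
```python
from h import *
s=bot.get_state(); print(s['tool_pos'],s['wrist_force'],s['gripper_width'])
c=cam('side'); crop(c,'s13.png',(170,270),(190,310),5)
W=c['W']; d=W[...,:2]-np.array(s['tool_pos'])[:2]; th=np.radians(71.5)
y=d@[np.cos(th),np.sin(th)]; x=d@[-np.sin(th),np.cos(th)]
for lo,hi in [(-48,-28),(28,48)]:
    m=(y>lo)&(y<hi)&(abs(x)<14)&(W[...,2]>25)
    z=W[...,2][m]; print(len(z),np.sort(z)[:12].round(1));
```

```text
[588.07188557 -55.43215065  13.00061473] [0.91424823 0.46035372 0.45617246] 0.6975470146836898
1519 [41.7 41.7 44.8 45.1 46.7 47.4 47.7 47.8 48.2 50.1 50.9 51. ]
76 [39.6 41.2 41.7 42.7 43.4 43.9 44.9 45.  45.1 46.3 47.3 47.6]
```

View pics/s13.png

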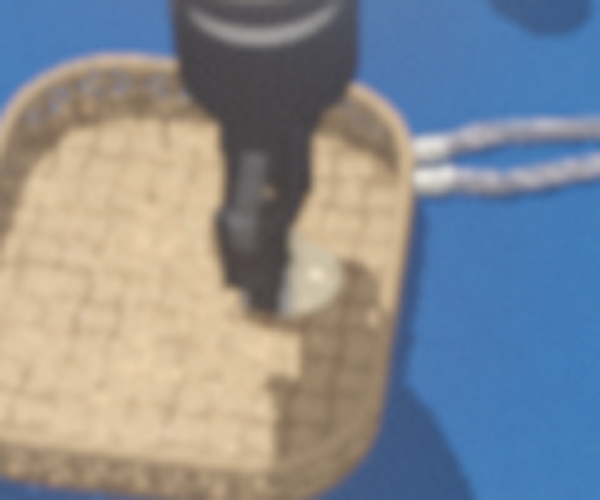

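step_arm(targets=[[[0,0,0,0.002,0.001,-0.05,0.4],[0,0,0,0.002,0.001,-0.09,0.35],[0,0,0,0.002,0.001,-0.11,0.3],[0,0,0,0.002,0.001,-0.12,0.3],[0,0,0,0.002,0.001,-0.12,0.3]]], grip_force=20)

```text
time: 27.32
tool_pos: [589.8, -55.1, -15.8]
tool_rot: [[-0.948, 0.317, 0.011], [0.317, 0.948, 0.007], [-0.008, 0.01, -1.0]]
wrist_force: [-0.3, -0.4, -0.4]
gripper_width: 0.647
```

Run:
```python
from h import *
s=bot.get_state(); print(s['tool_pos'],s['wrist_force'],s['gripper_width'])
c=cam('side'); crop(c,'s14.png',(170,270),(190,310),5)
W=c['W']; d=W[...,:2]-np.array(s['tool_pos'])[:2]; th=np.radians(71.5)
y=d@[np.cos(th),np.sin(th)]; x=d@[-np.sin(th),np.cos(th)]
for lo,hi in [(-48,-26),(26,48)]:
    m=(y>lo)&(y<hi)&(abs(x)<14)&(W[...,2]>8)
    z=W[...,2][m]; print(len(z),np.sort(z)[:12].round(1));
```

```text
[589.77932024 -55.09941558 -15.79284726] [-0.26334544 -0.36307314 -0.41092366] 0.6474782437879273
1420 [ 9.3  9.7 10.  14.9 15.1 15.3 17.  18.8 18.9 19.1 19.1 19.3]
69 [12.8 15.1 18.5 20.6 22.6 23.7 25.8 28.7 32.4 32.5 35.1 35.6]
```

View pics/s14.png

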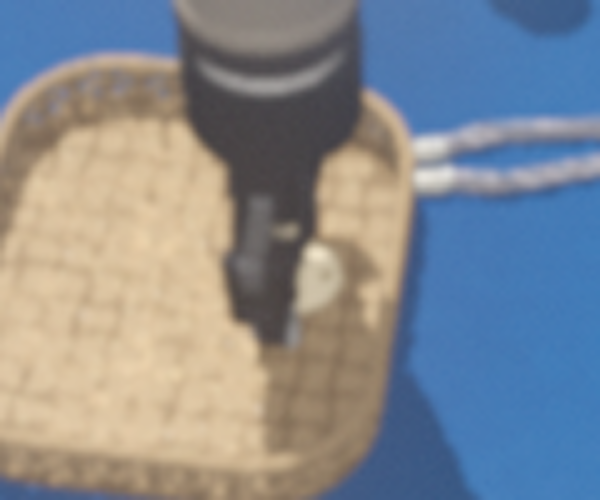

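step_arm(targets=[[[0,0,0,0,0,0,0.1],[0,0,0,0,0,0,0],[0,0,0,0,0,0,-0.15],[0,0,0,0,0,0,-0.25],[0,0,0,0,0,0,-0.25]]], grip_force=25)

```text
time: 28.0
tool_pos: [590.3, -55.1, -15.2]
tool_rot: [[-0.948, 0.317, 0.012], [0.317, 0.948, 0.006], [-0.009, 0.01, -1.0]]
wrist_force: [-0.4, 0.4, 4.3]
gripper_width: 0.434
```

step_arm(targets=[[[0,0,0,0,0,0.04,-0.25],[0,0,0,0,0,0.16,-0.25],[0,0,0,0,0,0.32,-0.25],[0,0,0,0,0,0.44,-0.25],[0,0,0,0,0,0.44,-0.25]]])

```text
time: 28.62
tool_pos: [592.3, -54.9, 97.7]
tool_rot: [[-0.948, 0.317, 0.017], [0.317, 0.948, 0.006], [-0.015, 0.011, -1.0]]
wrist_force: [0.3, -1.0, -1.4]
gripper_width: 0.436
```

Run:
```python
from h import *
s=bot.get_state(); print(s['tool_pos'],s['wrist_force'],s['gripper_width'])
c=cam('side'); crop(c,'s15.png',(140,270),(170,320),4)
```

```text
[592.34100272 -54.94005143  97.7115715 ] [ 0.33829624 -1.04239358 -1.44170758] 0.4358597748921802
```

View pics/s15.png

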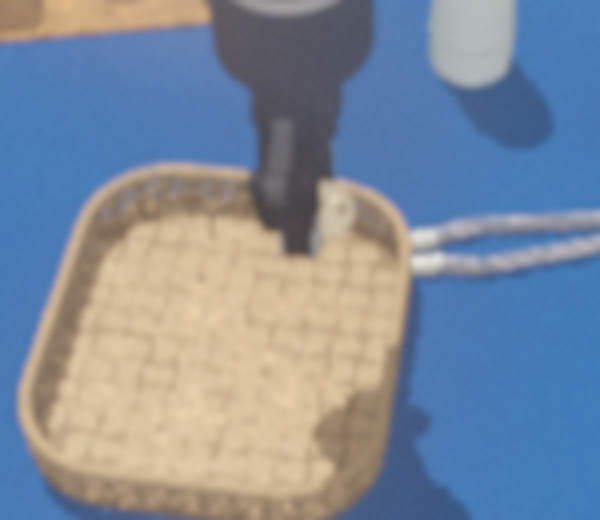

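step_arm(targets=[[[-0.0002,0.0005,0,-0.06,-0.18,0,-0.25],[-0.0004,0.001,0,-0.12,-0.37,0,-0.25],[-0.0006,0.0016,0,-0.18,-0.56,0,-0.25],[-0.0008,0.002,0,-0.25,-0.75,0,-0.25],[-0.001,0.0027,0,-0.31,-0.92,0,-0.25]]])

```text
time: 29.3
tool_pos: [511.1, -286.7, 94.1]
tool_rot: [[-0.948, 0.318, -0.006], [0.318, 0.948, 0.001], [0.006, -0.001, -1.0]]
wrist_force: [0.4, -0.2, -0.2]
gripper_width: 0.436
```

step_arm(targets=[[[0,0,0,-0.03,-0.09,0,-0.25],[0,0,0,-0.048,-0.15,0,-0.25],[0,0,0,-0.048,-0.15,0,-0.25],[0,0,0,-0.048,-0.15,0,-0.25]]])

```text
time: 29.8
tool_pos: [499.8, -322.3, 94.0]
tool_rot: [[-0.949, 0.316, -0.006], [0.316, 0.949, 0.002], [0.006, 0.0, -1.0]]
wrist_force: [0.0, 0.7, -0.6]
gripper_width: 0.437
```

Run:
```python
from h import *
s=bot.get_state(); print(s['tool_pos'],s['tool_rot'],s['wrist_force'],s['gripper_width'],s['joint_pos'])
c=cam('side'); crop(c,'s16.png',(234,384),(140,300),4)
```

```text
[ 499.78061182 -322.27362468   93.99507268] [[-9.48722345e-01  3.16055837e-01 -5.88394586e-03]
 [ 3.16049137e-01  9.48740586e-01  2.06011623e-03]
 [ 6.23345000e-03  9.48622933e-05 -9.99980567e-01]] [ 0.00687001  0.74896196 -0.57546768] 0.4373635189584031 [ 55.97204402  27.23875853 -35.63884433 101.69437278  18.49320838
  57.36680737  84.70925688]
```

View pics/s16.png

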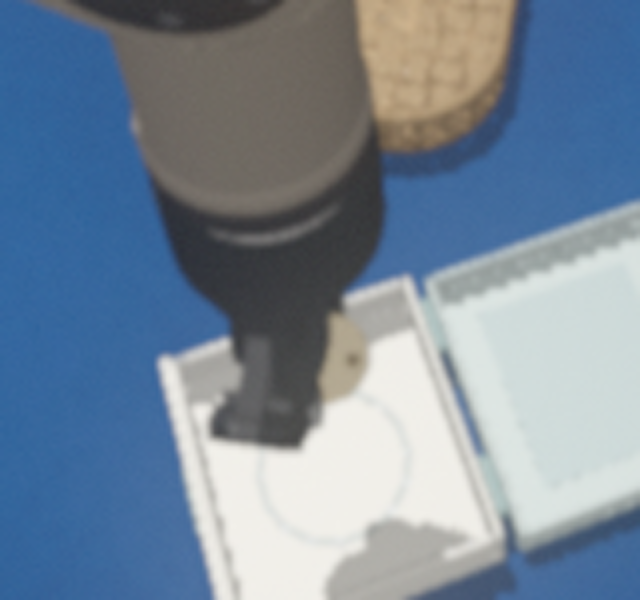

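step_arm(targets=[[[0,-0.001,0,0.007,-0.007,-0.12,-0.25],[0,-0.0025,0,0.007,-0.007,-0.24,-0.25],[0,-0.0025,0,0.007,-0.007,-0.34,-0.25],[0,-0.0025,0,0.007,-0.007,-0.4,-0.25],[0,-0.0025,0,0.007,-0.007,-0.4,-0.25]]])

```text
time: 30.48
tool_pos: [501.4, -322.8, -6.6]
tool_rot: [[-0.949, 0.314, 0.009], [0.314, 0.949, 0.003], [-0.007, 0.006, -1.0]]
wrist_force: [-0.3, 0.2, -1.2]
gripper_width: 0.437
```

step_arm(targets=[[[0,0,0,0,0,-0.014,-0.25],[0,0,0,0,0,-0.028,-0.25],[0,0,0,0,0,-0.028,-0.25]]])

```text
time: 30.85
tool_pos: [501.5, -322.9, -13.4]
tool_rot: [[-0.949, 0.314, 0.009], [0.314, 0.949, 0.003], [-0.007, 0.005, -1.0]]
wrist_force: [-0.1, 0.1, 0.3]
gripper_width: 0.437
```

Run:
```python
from h import *
s=bot.get_state(); print(s['tool_pos'],s['tool_rot'],s['wrist_force'],s['gripper_width'])
c=cam('side'); crop(c,'s17.png',(284,384),(160,300),5)
```

```text
[ 501.54593888 -322.89119543  -13.39519536] [[-0.94927905  0.31431187  0.00879433]
 [ 0.31434631  0.9493042   0.00281875]
 [-0.00746252  0.00544024 -0.99995736]] [-0.06963131  0.11686987  0.2560268 ] 0.43698101162438924
```

View pics/s17.png

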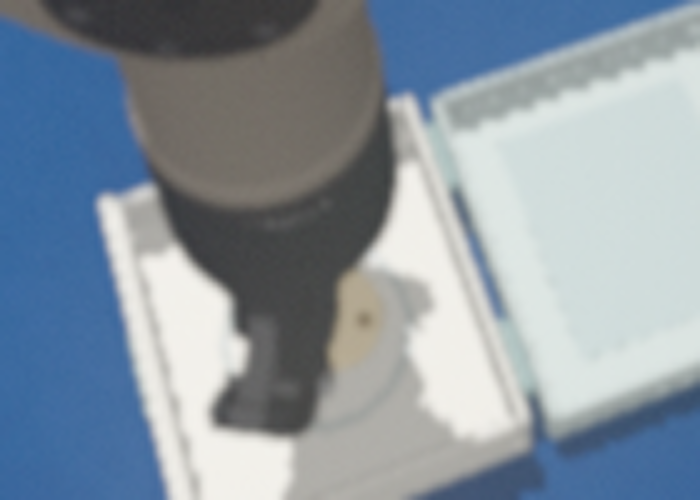

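step_arm(targets=[[[0,0,0,0,-0.003,-0.004,-0.25],[0,0,0,0,-0.003,-0.008,-0.25],[0,0,0,0,-0.003,-0.01,-0.25],[0,0,0,0,-0.003,-0.01,-0.25]]])

```text
time: 31.4
tool_pos: [501.6, -323.6, -15.9]
tool_rot: [[-0.949, 0.314, 0.009], [0.314, 0.949, 0.003], [-0.007, 0.005, -1.0]]
wrist_force: [-0.4, -0.3, 0.0]
gripper_width: 0.433
```

step_arm(targets=[[[0,0,0,0,0,0,-0.05],[0,0,0,0,0,0,0.1],[0,0,0,0,0,0,0.35],[0,0,0,0,0,0,0.35]]])

```text
time: 31.9
tool_pos: [501.6, -323.6, -15.9]
tool_rot: [[-0.949, 0.314, 0.009], [0.314, 0.949, 0.003], [-0.007, 0.005, -1.0]]
wrist_force: [0.0, 0.9, 0.2]
gripper_width: 0.679
```

step_arm(targets=[[[0,0,0,0,0,0.06,0.35],[0,0,0,0,0,0.2,0.35],[0,0,0,0,0,0.4,0.35],[0,0,0,0,0,0.55,0.35],[0,0,0,0,0.1,0.6,0.35]]])

```text
time: 32.52
tool_pos: [502.9, -300.7, 137.5]
tool_rot: [[-0.948, 0.318, 0.014], [0.318, 0.948, -0.001], [-0.013, 0.003, -1.0]]
wrist_force: [1.3, 0.4, 0.4]
gripper_width: 0.673
```

step_arm(targets=[[[0,0,-0.025,0.03,0.2,0,0.75],[0,0,-0.05,0.05,0.4,0,0.75],[0,0,-0.075,0.07,0.6,0,0.75],[0,0,-0.1,0.1,0.8,0,0.75],[0,0,-0.125,0.12,0.96,0,0.75]]])

```text
time: 33.15
tool_pos: [531.6, -56.4, 137.1]
tool_rot: [[-0.444, 0.896, 0.008], [0.896, 0.444, -0.009], [-0.012, 0.003, -1.0]]
wrist_force: [0.3, -0.6, -0.6]
gripper_width: 0.873
```

Run:
```python
from h import *
s=bot.get_state(); print(s['tool_pos'],s['tool_rot'],s['wrist_force'],s['gripper_width'])
for n in ['side','top']:
    c=cam(n); crop(c,f'{n}18.png',*( ((284,384),(160,300)) if n=='side' else ((190,280),(350,450))),5)
    for l,h in [('pacifier',(15,27)),('teat',(36,60))]:
        r=nets.cut_out(n,l)
        if r:
            w=c['W'][r[0]['mask']]; w=w[(w[:,2]>h[0])&(w[:,2]<h[1])]
            if len(w)>5: print(n,l,len(w),round(r[0]['score'],2),hull_rect(w),w.mean(0),w[:,2].std())
```

```text
[531.64597378 -56.4230164  137.13323999] [[-0.44384942  0.8960694   0.00757134]
 [ 0.8960238   0.44390633 -0.00940891]
 [-0.011792    0.00260796 -0.99992707]] [ 0.29632204 -0.61710646 -0.62760273] 0.8729582018669464
side pacifier 412 0.9 (((500.8922424316406, -324.54510498046875), (37.55241775512695, 50.861141204833984), 77.40301513671875), ((501.28729248046875, -322.4625244140625), 25.875886917114258)) [ 501.24665071 -326.64652322   20.43997869] 1.664270781083603
top pacifier 214 0.5 (((500.6245422363281, -322.26019287109375), (38.65401077270508, 48.89651870727539), 84.08259582519531), ((501.0068359375, -322.34295654296875), 25.534061431884766)) [ 500.47615275 -320.50106525   20.46072708] 2.03950922995439
top teat 36 0.59 (((500.064453125, -320.3315124511719), (12.066347122192383, 14.374037742614746), 87.4000473022461), ((500.4132385253906, -320.5419616699219), 7.547574520111084)) [ 500.41048027 -319.79225829   46.79179141] 3.314220639493132
```

View pics/side18.png

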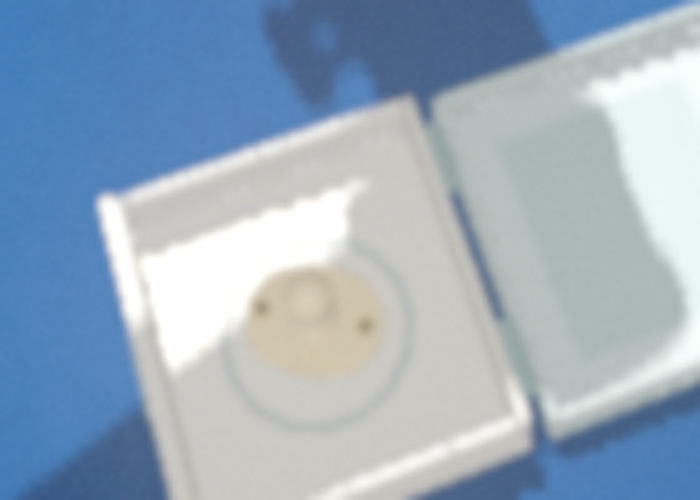

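View pics/top18.png

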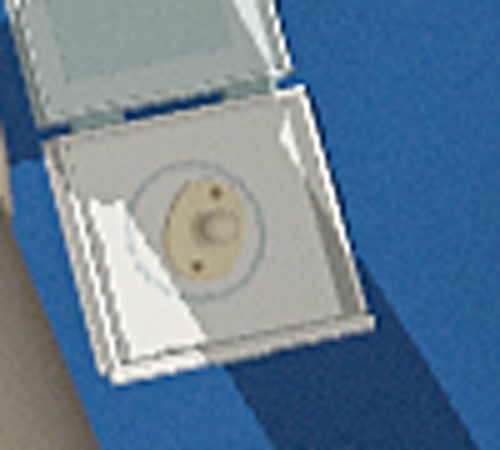

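step_arm(targets=[[[0,0,-0.025,-0.012,0.16,0,0.75],[0,0,-0.05,-0.025,0.33,0,0.75],[0,0,-0.075,-0.035,0.5,0,0.75],[0,0,-0.1,-0.05,0.66,0,0.75],[0,0,-0.126,-0.06,0.82,0,0.75]]])

```text
time: 34.08
tool_pos: [516.9, 143.1, 136.8]
tool_rot: [[0.332, 0.943, -0.003], [0.943, -0.332, -0.014], [-0.014, 0.002, -1.0]]
wrist_force: [0.9, 0.9, 0.2]
gripper_width: 0.879
```

step_arm(targets=[[[0,0,0,-0.014,0.2,0,0.75],[0,0,0,-0.03,0.4,0,0.75],[0,0,0,-0.05,0.6,0,0.75],[0,0,0,-0.055,0.76,0,0.75],[0,0,0,-0.055,0.76,0,0.75]]])

```text
time: 34.7
tool_pos: [502.2, 336.0, 136.6]
tool_rot: [[0.328, 0.945, -0.004], [0.945, -0.328, -0.011], [-0.012, -0.0, -1.0]]
wrist_force: [-0.4, -0.6, 0.0]
gripper_width: 0.869
```

step_arm(targets=[[[0,0,0,0,0,0,0.75]]])

```text
time: 34.83
tool_pos: [502.9, 333.7, 136.0]
tool_rot: [[0.33, 0.944, -0.005], [0.944, -0.33, -0.013], [-0.014, -0.0, -1.0]]
wrist_force: [0.7, -1.0, 0.2]
gripper_width: 0.874
```

step_arm(targets=[[[0.001,-0.0016,0,0,0.05,0,0.75],[0.001,-0.0016,0,0,0.05,-0.16,0.75],[0.001,-0.0016,0,0,0.05,-0.32,0.75],[0.001,-0.0016,0,0,0.05,-0.44,0.75],[0.001,-0.0016,0,0,0.05,-0.466,0.75]]], grip_force=40)

```text
time: 35.45
tool_pos: [502.0, 344.3, 17.4]
tool_rot: [[0.332, 0.943, 0.002], [0.943, -0.332, -0.01], [-0.008, 0.005, -1.0]]
wrist_force: [0.1, -1.0, 0.0]
gripper_width: 0.875
```

step_arm(targets=[[[0,0,0,0,0,0,0.75],[0,0,0,0,0,0,0.5],[0,0,0,0,0,0,0.35],[0,0,0,0,0,0,0.2],[0,0,0,0,0,0,0.1]]])

```text
time: 36.08
tool_pos: [502.9, 344.9, 18.8]
tool_rot: [[0.332, 0.943, 0.004], [0.943, -0.332, -0.009], [-0.007, 0.007, -1.0]]
wrist_force: [-1.0, -1.3, 6.1]
gripper_width: 0.644
```

Run:
```python
from h import *
s=bot.get_state(); print(s['tool_pos'],s['tool_rot'],s['wrist_force'],s['gripper_width'])
c=cam('side'); crop(c,'s19.png',(90,170),(130,260),5)
```

```text
[502.85666675 344.8895341   18.79979593] [[ 0.33175491  0.94335674  0.00409091]
 [ 0.94334168 -0.33171248 -0.00856119]
 [-0.00671925  0.00669934 -0.99995498]] [-1.04511828 -1.32688925  6.05283991] 0.6437509473487617
```

View pics/s19.png

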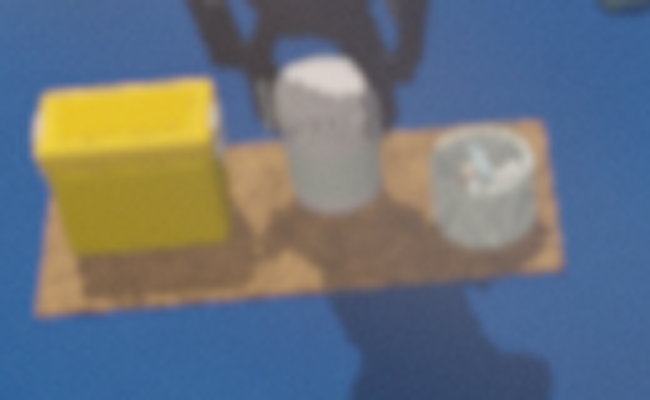

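step_arm(targets=[[[0,0,0,0,0,0.1,0.1],[0,0,0,0,0,0.26,0.1],[0,0,0,0,0,0.42,0.1],[0,0,0,0.04,-0.14,0.42,0.1],[0,0,0,0.09,-0.34,0.42,0.1]]])

```text
time: 36.75
tool_pos: [525.1, 261.0, 124.6]
tool_rot: [[0.328, 0.945, 0.005], [0.945, -0.328, -0.007], [-0.005, 0.007, -1.0]]
wrist_force: [1.0, -1.0, -1.8]
gripper_width: 0.648
```

step_arm(targets=[[[0,0,0,0.05,-0.2,0,0.1],[0,0,0,0.1,-0.4,0,0.1],[0,0,0,0.15,-0.6,0,0.1],[0,0,0,0.2,-0.8,0,0.1],[0,0,0,0.26,-0.98,0,0.1]]])

```text
time: 37.38
tool_pos: [589.9, 13.8, 124.3]
tool_rot: [[0.329, 0.944, 0.005], [0.944, -0.329, -0.007], [-0.005, 0.007, -1.0]]
wrist_force: [0.6, 0.5, -0.9]
gripper_width: 0.643
```

step_arm(targets=[[[0,0,0,0,-0.02,0,0.1],[0,0,0,0,-0.02,0,0.1],[0,0,0,0,-0.02,0,0.1]]])

```text
time: 37.75
tool_pos: [589.4, 11.2, 124.4]
tool_rot: [[0.326, 0.945, 0.005], [0.945, -0.326, -0.006], [-0.004, 0.007, -1.0]]
wrist_force: [-0.5, -0.5, -1.0]
gripper_width: 0.645
```

step_arm(targets=[[[0,0,0,0.014,-0.014,0,0.1],[0,0,0,0.014,-0.014,-0.14,0.1],[0,0,0,0.014,-0.014,-0.28,0.1],[0,0,0,0.014,-0.014,-0.39,0.1],[0,0,0,0.014,-0.014,-0.39,0.1]]])

```text
time: 38.38
tool_pos: [590.9, 8.3, 24.8]
tool_rot: [[0.324, 0.946, -0.0], [0.946, -0.324, -0.006], [-0.006, 0.002, -1.0]]
wrist_force: [0.1, -0.5, -1.0]
gripper_width: 0.644
```

step_arm(targets=[[[0,0,0,0,0,0,0.1],[0,0,0,0,0,0,0.1]]])

```text
time: 38.62
tool_pos: [591.9, 8.8, 26.2]
tool_rot: [[0.324, 0.946, 0.002], [0.946, -0.324, -0.006], [-0.005, 0.004, -1.0]]
wrist_force: [-0.6, -0.1, -0.6]
gripper_width: 0.642
```

step_arm(targets=[[[0,0,0,0.004,-0.004,-0.01,0.1],[0,0,0,0.004,-0.004,-0.018,0.1],[0,0,0,0.004,-0.004,-0.024,0.1],[0,0,0,0.004,-0.004,-0.024,0.1],[0,0,0,0.004,-0.004,-0.024,0.1]]])

```text
time: 39.25
tool_pos: [592.9, 7.8, 20.2]
tool_rot: [[0.324, 0.946, 0.002], [0.946, -0.324, -0.006], [-0.005, 0.004, -1.0]]
wrist_force: [0.2, 0.1, -1.1]
gripper_width: 0.646
```

step_arm(targets=[[[0,0,0,0,0,0,0.35],[0,0,0,0,0,0,0.5],[0,0,0,0,0,0,0.75],[0,0,0,0,0,0.1,0.75],[0,0,0,0,0,0.3,0.75]]])

```text
time: 39.88
tool_pos: [590.9, 7.5, 94.0]
tool_rot: [[0.324, 0.946, -0.003], [0.946, -0.324, -0.006], [-0.006, -0.001, -1.0]]
wrist_force: [0.6, -0.4, 0.7]
gripper_width: 0.873
```

step_arm(targets=[[[0,0,0,0,0,0.12,0.75],[0,0,0,0,0.18,0.12,0.75],[0,0,0,-0.01,0.38,0.12,0.75],[0,0,0,-0.02,0.58,0.12,0.75],[0,0,0,-0.025,0.78,0.12,0.75]]])

```text
time: 40.5
tool_pos: [584.6, 203.9, 124.2]
tool_rot: [[0.324, 0.946, -0.003], [0.946, -0.324, -0.006], [-0.006, -0.001, -1.0]]
wrist_force: [0.2, 0.0, 0.9]
gripper_width: 0.875
```

step_arm(targets=[[[0,0,0,0,0.18,0,0.75],[0,0,0,0,0.34,0,0.75],[0,0,0,0,0.38,0,0.75],[0,0,0,0,0.38,0,0.75],[0,0,0,0,0.38,0,0.75]]])

```text
time: 41.12
tool_pos: [585.2, 296.5, 123.9]
tool_rot: [[0.326, 0.945, -0.003], [0.945, -0.326, -0.008], [-0.008, 0.0, -1.0]]
wrist_force: [0.5, -1.1, -0.7]
gripper_width: 0.875
```

Run:
```python
from h import *
s=bot.get_state(); print(s['tool_pos'],s['tool_rot'],s['wrist_force'],s['gripper_width'])
for n in ['side','top']:
    c=cam(n)
    for l,h in [('cream_jar',(73,90)),('ramekin',(40,60)),('pacifier',(15,27)),('snack_box',(76,90))]:
        r=nets.cut_out(n,l)
        if r:
            w=c['W'][r[0]['mask']]; w=w[(w[:,2]>h[0])&(w[:,2]<h[1])]
            if len(w)>5: print(n,l,len(w),round(r[0]['score'],2),hull_rect(w),w.mean(0),w[:,2].std())
```

```text
[585.24026836 296.4519011  123.90262376] [[ 3.26392526e-01  9.45230585e-01 -2.65715649e-03]
 [ 9.45198568e-01 -3.26403341e-01 -7.77990172e-03]
 [-8.22110581e-03  2.77612647e-05 -9.99966206e-01]] [ 0.47177401 -1.06833754 -0.68949338] 0.8746445036338172
side cream_jar 361 0.73 (((593.2081909179688, 6.140544891357422), (55.65135192871094, 54.96589660644531), 63.563011169433594), ((592.3440551757812, 7.1283111572265625), 29.258291244506836)) [592.51266657   4.97527367  77.50124422] 1.310276525965374
side ramekin 146 0.63 (((585.5436401367188, 298.60540771484375), (62.3758430480957, 54.942039489746094), 83.49920654296875), ((585.4755249023438, 298.7829895019531), 31.374267578125)) [585.43178183 297.53802464  44.77016708] 2.4611081762433327
side pacifier 414 0.97 (((501.0987548828125, -324.95623779296875), (38.037071228027344, 49.864444732666016), 80.6473388671875), ((501.51055908203125, -322.3769836425781), 25.53109359741211)) [ 500.93150532 -326.762884     20.44372079] 1.552959559357082
side snack_box 478 0.57 (((391.4256286621094, 329.2167663574219), (61.26900100708008, 97.3255920410156
[... 187 characters left out ...]
 171.59396362304688), (19.682788848876953, 52.411319732666016), 24.613178253173828), ((731.5482788085938, 175.17604064941406), 26.22006607055664)) [721.54344146 170.50813162  82.83880697] 5.539820090097714
top ramekin 196 0.64 (((585.5950317382812, 299.68316650390625), (58.46732711791992, 56.69255447387695), 68.4147720336914), ((586.3350219726562, 299.5294189453125), 29.787267684936523)) [586.48372404 301.42029595  45.01038057] 2.732331047759654
top pacifier 213 0.78 (((500.8343505859375, -321.87457275390625), (37.61687088012695, 49.5402946472168), 80.57334899902344), ((501.5040283203125, -321.5111999511719), 25.436460494995117)) [ 500.47908097 -320.18734078   20.69336839] 1.8881687673052192
```

step_arm(targets=[[[0.0005,-0.0013,0,0.005,0.01,-0.16,0.8],[0.0005,-0.0013,0,0.005,0.01,-0.32,0.8],[0.0005,-0.0013,0,0.005,0.01,-0.46,0.8],[0.0005,-0.0013,0,0.005,0.01,-0.52,0.8],[0.0005,-0.0013,0,0.005,0.01,-0.52,0.8]]])

```text
time: 42.25
tool_pos: [585.4, 301.2, -6.4]
tool_rot: [[0.324, 0.946, 0.004], [0.946, -0.324, -0.003], [-0.002, 0.005, -1.0]]
wrist_force: [-0.4, 0.4, -0.2]
gripper_width: 0.9
```

step_arm(targets=[[[0,0,0,0,0,0,0.8]]])

```text
time: 42.38
tool_pos: [586.5, 302.1, -4.8]
tool_rot: [[0.324, 0.946, 0.007], [0.946, -0.324, -0.002], [0.0, 0.007, -1.0]]
wrist_force: [0.6, 0.5, 0.4]
gripper_width: 0.905
```

step_arm(targets=[[[0,0,0,0,-0.013,-0.02,0.8],[0,0,0,0,-0.013,-0.036,0.8],[0,0,0,0,-0.013,-0.042,0.8],[0,0,0,0,-0.013,-0.042,0.8]]])

```text
time: 42.88
tool_pos: [586.5, 298.8, -15.4]
tool_rot: [[0.324, 0.946, 0.006], [0.946, -0.324, -0.002], [0.0, 0.007, -1.0]]
wrist_force: [-0.4, 0.7, 0.8]
gripper_width: 0.898
```

step_arm(targets=[[[0,0,0,0,0,0,0.6],[0,0,0,0,0,0,0.5],[0,0,0,0,0,0,0.42],[0,0,0,0,0,0,0.2],[0,0,0,0,0,0,0.2]]])

```text
time: 43.5
tool_pos: [586.8, 299.0, -14.8]
tool_rot: [[0.324, 0.946, 0.007], [0.946, -0.324, -0.002], [0.001, 0.007, -1.0]]
wrist_force: [-0.4, -0.7, 3.9]
gripper_width: 0.694
```

step_arm(targets=[[[0,0,0,0,0,0.1,0.2],[0,0,0,0,0,0.28,0.2],[0,0,0,0,0,0.44,0.2],[0,0,0,-0.01,-0.1,0.44,0.2],[0,0,0,-0.02,-0.27,0.44,0.2]]])

```text
time: 44.12
tool_pos: [581.0, 233.0, 95.4]
tool_rot: [[0.32, 0.947, 0.007], [0.947, -0.32, 0.0], [0.002, 0.007, -1.0]]
wrist_force: [0.6, -0.8, -1.8]
gripper_width: 0.692
```

step_arm(targets=[[[0,0,0,-0.025,-0.2,0,0.2],[0,0,0,-0.05,-0.4,0,0.2],[0,0,0,-0.075,-0.6,0,0.2],[0,0,0,-0.1,-0.8,0,0.2],[0,0,0,-0.12,-0.98,0,0.2]]])

```text
time: 44.75
tool_pos: [549.9, -14.1, 94.7]
tool_rot: [[0.321, 0.947, 0.006], [0.947, -0.321, -0.0], [0.002, 0.006, -1.0]]
wrist_force: [0.5, -0.1, -0.9]
gripper_width: 0.69
```

step_arm(targets=[[[0,0,0,0,-0.15,0,0.2],[0,0,0,0,-0.3,0,0.2],[0,0,0,0,-0.37,0,0.2],[0,0,0,0,-0.37,0,0.2],[0,0,0,0,-0.37,0,0.2]]])

```text
time: 45.38
tool_pos: [550.1, -104.1, 94.6]
tool_rot: [[0.318, 0.948, 0.006], [0.948, -0.318, 0.001], [0.003, 0.006, -1.0]]
wrist_force: [-0.7, 0.9, -0.7]
gripper_width: 0.696
```

step_arm(targets=[[[0,0,0,0.004,-0.024,0,0.2],[0,0,0,0.004,-0.024,-0.14,0.2],[0,0,0,0.004,-0.024,-0.28,0.2],[0,0,0,0.004,-0.024,-0.38,0.2],[0,0,0,0.004,-0.024,-0.4,0.2]]])

```text
time: 46.0
tool_pos: [549.8, -109.0, -6.9]
tool_rot: [[0.317, 0.948, 0.003], [0.948, -0.317, 0.002], [0.003, 0.002, -1.0]]
wrist_force: [-0.4, 0.1, -1.7]
gripper_width: 0.694
```

step_arm(targets=[[[0,0,0,0,0,0,0.2],[0,0,0,0,0,0,0.2]]])

```text
time: 46.25
tool_pos: [550.8, -108.8, -5.9]
tool_rot: [[0.316, 0.949, 0.005], [0.949, -0.316, 0.002], [0.004, 0.004, -1.0]]
wrist_force: [-0.1, -0.2, -1.1]
gripper_width: 0.693
```

Need (+0.3, −1.3), z to −13.7.

step_arm(targets=[[[0,0,0,0.001,-0.005,-0.012,0.2],[0,0,0,0.001,-0.005,-0.022,0.2],[0,0,0,0.001,-0.005,-0.031,0.2],[0,0,0,0.001,-0.005,-0.031,0.2],[0,0,0,0.001,-0.005,-0.031,0.2]]])

```text
time: 46.88
tool_pos: [551.0, -110.0, -13.7]
tool_rot: [[0.316, 0.949, 0.005], [0.949, -0.316, 0.002], [0.004, 0.004, -1.0]]
wrist_force: [-0.1, -1.1, -1.3]
gripper_width: 0.691
```

step_arm(targets=[[[0,0,0,0,0,0,0.45],[0,0,0,0,0,0,0.6],[0,0,0,0,0,0,0.8],[0,0,0,0,0,0.1,0.8],[0,0,0,0,0,0.3,0.8]]])

```text
time: 47.5
tool_pos: [549.0, -109.8, 60.3]
tool_rot: [[0.316, 0.949, 0.0], [0.949, -0.316, 0.003], [0.003, -0.001, -1.0]]
wrist_force: [0.3, 0.4, 0.8]
gripper_width: 0.894
```

step_arm(targets=[[[0,0,0,0,0,0.2,0.9],[0,0,0.02,-0.02,0.06,0.4,0.9],[0,0,0.05,-0.06,0.2,0.4,0.9],[0,0,0.08,-0.13,0.38,0.4,0.9],[0,0,0.11,-0.2,0.58,0.4,0.9]]])

```text
time: 48.12
tool_pos: [498.6, 36.0, 160.6]
tool_rot: [[-0.363, 0.932, -0.001], [0.932, 0.363, 0.002], [0.003, -0.0, -1.0]]
wrist_force: [1.3, 0.8, -0.8]
gripper_width: 0.947
```

step_arm(targets=[[[0,0,0.03,-0.07,0.2,0,0.9],[0,0,0.06,-0.14,0.4,0,0.9],[0,0,0.09,-0.21,0.6,0,0.9],[0,0,0.12,-0.28,0.78,0,0.9],[0,0,0.15,-0.35,0.96,0,0.9]]])

```text
time: 48.75
tool_pos: [410.5, 277.2, 160.9]
tool_rot: [[-0.966, 0.258, -0.002], [0.258, 0.966, 0.0], [0.001, -0.0, -1.0]]
wrist_force: [-0.3, -0.0, 0.1]
gripper_width: 0.951
```

step_arm(targets=[[[0,0,0.02,-0.05,0.15,0,0.9],[0,0,0.03,-0.07,0.22,0,0.9],[0,0,0.03,-0.07,0.22,0,0.9],[0,0,0.03,-0.07,0.22,0,0.9]]])

```text
time: 49.25
tool_pos: [394.0, 330.2, 160.4]
tool_rot: [[-0.997, 0.076, -0.002], [0.076, 0.997, -0.002], [0.001, -0.002, -1.0]]
wrist_force: [0.0, 0.5, -0.0]
gripper_width: 0.95
```

Run:
```python
from h import *
s=bot.get_state(); print(s['tool_pos'],s['tool_rot'],s['wrist_force'],s['gripper_width'])
for n in ['side','top']:
    c=cam(n); crop(c,f'{n}20.png',(60,290),(120,340),3)
    for l,h in [('cream_jar',(73,90)),('ramekin',(40,60)),('snack_box',(77,90))]:
        r=nets.cut_out(n,l)
        if r:
            w=c['W'][r[0]['mask']]; w=w[(w[:,2]>h[0])&(w[:,2]<h[1])]
            if len(w)>5: print(n,l,len(w),round(r[0]['score'],2),hull_rect(w),w.mean(0),w[:,2].std())
```

```text
[394.02751599 330.22815548 160.44270581] [[-0.99709775  0.07611579 -0.00157172]
 [ 0.0761191   0.99709637 -0.00217069]
 [ 0.00140193 -0.00228403 -0.99999641]] [ 0.0365571   0.4972997  -0.04999372] 0.949702639436663
side cream_jar 364 0.93 (((591.7213745117188, 7.092624664306641), (53.392822265625, 55.90413284301758), 43.723663330078125), ((592.4623413085938, 6.364620685577393), 29.421585083007812)) [592.05477805   4.84182346  77.5549076 ] 1.344680389030043
side ramekin 275 0.72 (((551.3167724609375, -110.77977752685547), (58.600852966308594, 56.4586181640625), 52.36925506591797), ((550.0249633789062, -109.80690002441406), 30.432987213134766)) [ 551.78217902 -110.41827896   45.20216751] 2.617584179486541
side snack_box 466 0.93 (((391.5483093261719, 329.5201110839844), (60.90138626098633, 97.10362243652344), 88.62764739990234), ((392.9013977050781, 326.2983093261719), 52.1131706237793)) [392.22567236 324.4634309   83.03660544] 1.956326421014128
top cream_jar 405 0.79 (((592.34912109375, 8.847999572753906), (54.146697998046875, 52.96846008300781), 26.111989974975586), ((592.9281005859375, 8.561522483825684), 28.144271850585938)) [592.14645446   8.97758677  77.54062663] 1.6819300937309878
top ramekin 196 0.87 (((551.0767211914062, -108.77908325195312), (57.135982513427734, 58.4581413269043), 43.12619400024414), ((550.8070068359375, -108.69367980957031), 29.89451026916504)) [ 551.73469697 -108.78049433   45.66115579] 2.6995258327048424
top snack_box 739 0.72 (((392.86138916015625, 329.3843688964844), (55.156654357910156, 99.15531921386719), 88.22000885009766), ((392.6458435058594, 328.86370849609375), 52.768157958984375)) [399.68526893 325.32225804  82.54425778] 1.9671447883058086
```

View pics/side20.png

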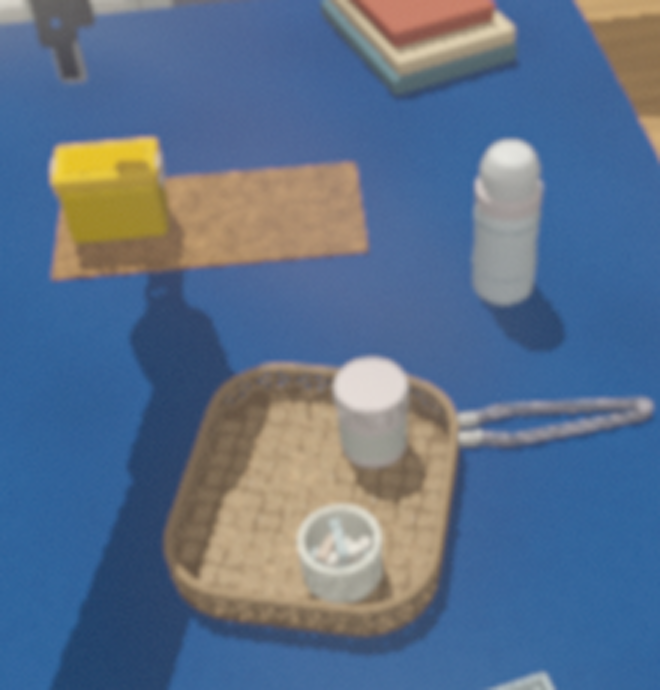

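step_arm(targets=[[[0,0,0.005,-0.004,0.004,0,1],[0,0,0.005,-0.004,0.004,-0.16,1],[0,0,0.005,-0.004,0.004,-0.34,1],[0,0,0.005,-0.004,0.004,-0.48,1],[0,0,0.005,-0.004,0.004,-0.525,1]]])

```text
time: 50.28
tool_pos: [391.0, 331.9, 27.8]
tool_rot: [[-0.999, 0.041, -0.004], [0.041, 0.999, -0.003], [0.004, -0.003, -1.0]]
wrist_force: [-0.1, 0.1, 0.5]
gripper_width: 1.0
```

step_arm(targets=[[[0,0,0,0,0,0,1],[0,0,0,0,0,0,1]]])

```text
time: 50.52
tool_pos: [391.7, 332.8, 29.0]
tool_rot: [[-0.999, 0.041, -0.003], [0.041, 0.999, -0.001], [0.003, -0.001, -1.0]]
wrist_force: [0.6, -0.5, -0.3]
gripper_width: 0.998
```

step_arm(targets=[[[0,0,0,0.005,-0.006,-0.006,0.8],[0,0,0,0.005,-0.006,-0.006,0.5],[0,0,0,0.005,-0.006,-0.006,0.4],[0,0,0,0.005,-0.006,-0.006,0.2],[0,0,0,0.005,-0.006,-0.006,0.1]]])

```text
time: 51.15
tool_pos: [393.2, 331.3, 28.0]
tool_rot: [[-0.999, 0.041, -0.002], [0.041, 0.999, -0.001], [0.002, -0.002, -1.0]]
wrist_force: [-0.7, -2.1, 6.2]
gripper_width: 0.673
```

step_arm(targets=[[[0,0,0,0,0,0,0.1],[0,0,0,0,0,0,0.1]]])

```text
time: 51.4
tool_pos: [393.2, 331.3, 28.0]
tool_rot: [[-0.999, 0.041, -0.002], [0.041, 0.999, -0.001], [0.002, -0.002, -1.0]]
wrist_force: [-0.6, -0.3, 2.6]
gripper_width: 0.672
```

step_arm(targets=[[[0,0,0,0,0,0.1,0.1],[0,0,0,0,0,0.26,0.1],[0,0,0,0,0,0.4,0.1],[0,0,0,0.04,-0.12,0.4,0.1],[0,0,0,0.1,-0.3,0.4,0.1]]])

```text
time: 52.02
tool_pos: [418.0, 256.9, 128.3]
tool_rot: [[-0.999, 0.037, -0.001], [0.037, 0.999, -0.0], [0.001, -0.0, -1.0]]
wrist_force: [0.8, 0.0, -1.6]
gripper_width: 0.672
```

step_arm(targets=[[[0,0,-0.01,0.06,-0.19,0,0.1],[0,0,-0.02,0.12,-0.38,0,0.1],[0,0,-0.03,0.19,-0.57,0,0.1],[0,0,-0.04,0.25,-0.76,0,0.1],[0,0,-0.052,0.31,-0.95,0,0.1]]])

```text
time: 52.65
tool_pos: [495.4, 17.8, 127.9]
tool_rot: [[-0.934, 0.358, -0.002], [0.358, 0.934, 0.0], [0.002, -0.0, -1.0]]
wrist_force: [1.1, -0.4, -1.4]
gripper_width: 0.672
```

step_arm(targets=[[[0,0,0,0.04,-0.12,0,0.1],[0,0,0,0.054,-0.17,0,0.1],[0,0,0,0.054,-0.17,0,0.1],[0,0,0,0.054,-0.17,0,0.1]]])

```text
time: 53.15
tool_pos: [508.5, -22.5, 127.9]
tool_rot: [[-0.935, 0.355, -0.002], [0.355, 0.935, 0.001], [0.002, 0.001, -1.0]]
wrist_force: [0.2, 0.8, -1.3]
gripper_width: 0.674
```

step_arm(targets=[[[0,0,-0.001,0.006,-0.016,0,0.1],[0,0,-0.001,0.006,-0.016,-0.1,0.1],[0,0,-0.001,0.006,-0.016,-0.22,0.1],[0,0,-0.001,0.006,-0.016,-0.32,0.1],[0,0,-0.001,0.006,-0.016,-0.36,0.1]]])

```text
time: 53.78
tool_pos: [509.0, -25.8, 36.7]
tool_rot: [[-0.933, 0.36, -0.004], [0.36, 0.933, 0.002], [0.004, 0.0, -1.0]]
wrist_force: [0.6, 0.5, -2.5]
gripper_width: 0.673
```

step_arm(targets=[[[0,0,0,0,0,0,0.1],[0,0,0,0,0,0,0.1]]])

```text
time: 54.02
tool_pos: [509.7, -25.5, 37.6]
tool_rot: [[-0.933, 0.359, -0.002], [0.359, 0.933, 0.002], [0.003, 0.001, -1.0]]
wrist_force: [-0.5, -0.3, -0.2]
gripper_width: 0.67
```

Now (+0.4, −1.0), z to 29.2.

step_arm(targets=[[[0,0,0,0.002,-0.004,-0.01,0.1],[0,0,0,0.002,-0.004,-0.022,0.1],[0,0,0,0.002,-0.004,-0.033,0.1],[0,0,0,0.002,-0.004,-0.033,0.1],[0,0,0,0.002,-0.004,-0.033,0.1]]])

```text
time: 54.65
tool_pos: [510.2, -26.4, 29.3]
tool_rot: [[-0.933, 0.359, -0.002], [0.359, 0.933, 0.002], [0.003, 0.001, -1.0]]
wrist_force: [-0.8, -0.4, -1.1]
gripper_width: 0.668
```

Run:
```python
from h import *
s=bot.get_state(); print(s['tool_pos'],s['tool_rot'],s['wrist_force'],s['gripper_width'])
c=cam('side'); crop(c,'s21.png',(150,280),(150,290),4)
for l,h in [('snack_box',(79,90))]:
        r=nets.cut_out('side',l)
        w=c['W'][r[0]['mask']]; w=w[(w[:,2]>h[0])&(w[:,2]<h[1])]
        print(l,len(w),hull_rect(w),w.mean(0))
```

```text
[510.24459928 -26.41368617  29.33089924] [[-9.33261168e-01  3.59190576e-01 -2.39225104e-03]
 [ 3.59186904e-01  9.33263844e-01  1.83438652e-03]
 [ 2.89149575e-03  8.52696466e-04 -9.99995456e-01]] [-0.78436527 -0.43106415 -1.11314795] 0.6676013439201082
snack_box 453 (((509.4985656738281, -29.293655395507812), (54.934852600097656, 98.38428497314453), 68.9422378540039), ((509.24847412109375, -29.65416717529297), 52.02956771850586)) [524.33240171 -37.477994    84.11309093]
```

View pics/s21.png

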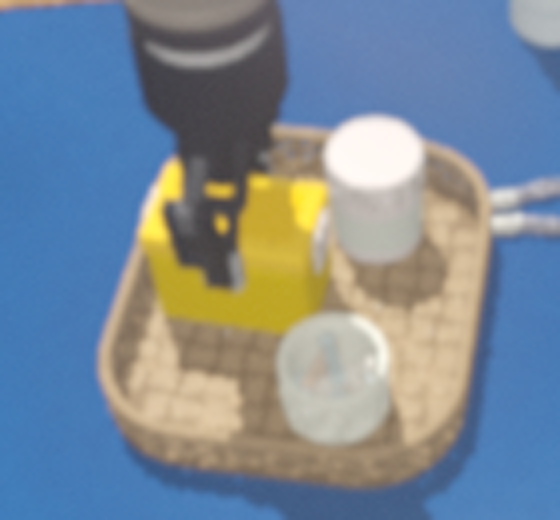

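step_arm(targets=[[[0,0,0,0,0,0,0.45],[0,0,0,0,0,0,0.7],[0,0,0,0,0,0,0.9],[0,0,0,0,0,0.06,0.9],[0,0,0,0,0,0.2,0.9]]])

```text
time: 55.38
tool_pos: [509.1, -26.4, 79.6]
tool_rot: [[-0.933, 0.359, -0.005], [0.359, 0.933, 0.002], [0.006, 0.0, -1.0]]
wrist_force: [0.7, 0.3, 1.2]
gripper_width: 0.943
```

step_arm(targets=[[[0,0,0,0,0,0.2,0.9],[0,0,0,0,0.05,0.4,0.9],[0,0,0,-0.05,0.25,0.45,0.9],[0,0,0,-0.1,0.45,0.45,0.9],[0,0,0,-0.15,0.65,0.45,0.9]]])

```text
time: 56.0
tool_pos: [471.5, 137.7, 193.5]
tool_rot: [[-0.933, 0.359, -0.003], [0.359, 0.933, 0.002], [0.003, 0.001, -1.0]]
wrist_force: [0.9, 0.8, -0.6]
gripper_width: 0.946
```

step_arm(targets=[[[0,0,0,-0.05,0.2,0,0.9],[0,0,0,-0.1,0.4,0,0.9],[0,0,0,-0.1,0.4,0,0.9],[0,0,0,-0.1,0.4,0,0.9]]])

```text
time: 56.5
tool_pos: [446.6, 237.3, 194.0]
tool_rot: [[-0.933, 0.359, -0.002], [0.359, 0.933, 0.001], [0.002, 0.0, -1.0]]
wrist_force: [-0.3, -1.7, -1.0]
gripper_width: 0.953
```

Run:
```python
from h import *
s=bot.get_state(); print(s['time'],s['tool_pos'],s['wrist_force'])
for n in ['side','top']:
    c=cam(n); crop(c,f'{n}22.png',(100,300),(200,440),3) if n=='top' else crop(c,'side22.png',(120,384),(130,330),2.2)
    for l,h in [('snack_box',(79,95)),('cream_jar',(73,90)),('ramekin',(42,55)),('pacifier',(15,27)),('teat',(40,60)),('tongs',(5,20)),('bottle',(140,165))]:
        r=nets.cut_out(n,l)
        if r:
            w=c['W'][r[0]['mask']]; w=w[(w[:,2]>h[0])&(w[:,2]<h[1])]
            if len(w)>5:
                a,b=hull_rect(w); print(n,l,len(w),round(r[0]['score'],2),np.round(a[0],1),np.round(a[1],1),round(a[2],1),np.round(b[0],1),w.mean(0).round(1))
```

```text
56.5 [446.61902142 237.34191903 194.02985758] [-0.30376455 -1.73821769 -0.96818013]
side snack_box 875 0.86 [508.5 -28.2] [58.8 99.9] 68.6 [508.1 -29.2] [508.5 -30.7  83.9]
side cream_jar 341 0.86 [592.2   4.9] [53.6 53.6] 29.2 [592.1   4.6] [591.9   4.   77.6]
side ramekin 223 0.55 [ 549.5 -111.2] [56.3 59.2] 27.1 [ 549.8 -110.3] [ 549.5 -112.5   46.2]
side pacifier 385 0.58 [ 499.6 -324.3] [36.6 49.8] 65.2 [ 499.6 -324.4] [ 499.9 -327.2   20.5]
side tongs 380 0.67 [744.4   2.6] [ 38.7 162.8] 86.0 [ 7.442e+02 -1.000e-01] [742.5   2.1   9.7]
side bottle 178 0.96 [739.4 174.3] [37.9 42.9] 76.8 [739.8 176.3] [738.6 171.6 147.9]
top snack_box 974 0.92 [508.5 -25.5] [57.5 98.7] 68.8 [508.4 -24.4] [508.1 -25.1  83.8]
top cream_jar 400 0.64 [593.    9.8] [50.7 54.4] 88.1 [593.3   8.7] [592.4   9.   77.5]
top ramekin 158 0.85 [ 549.8 -107.8] [57.4 55. ] 87.7 [ 550.8 -108.2] [ 550.1 -107.6   46.4]
top pacifier 184 0.62 [ 501.7 -322.9] [35.7 46.2] 84.2 [ 501.7 -322.3] [ 501.7 -320.8   20.4]
top teat 41 0.57 [ 500.2 -321.2] [14.7 14.4] 44.1 [ 500.3 -321.5] [ 500.1 -320.7   47.2]
top tongs 184 0.63 [747.    6.5] [158.1  37.3] 2.6 [746.8  10.4] [766.2   4.6  10.5]
top bottle 281 0.92 [739.9 179.3] [40.2 44.3] 3.3 [740.3 179.3] [738.4 177.9 148.6]
```

View pics/top22.png

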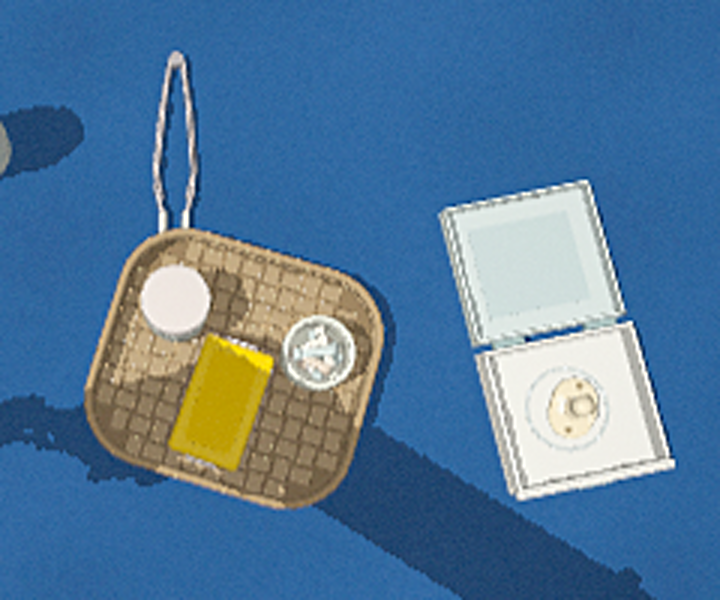

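View pics/side22.png

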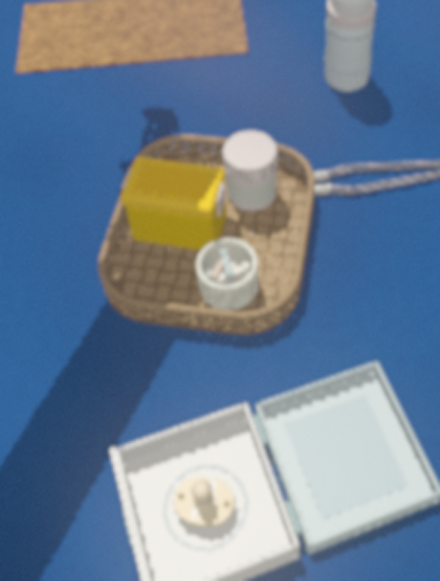

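```bash
python3 -c "
from h import *
print(ticket.finish_job())"
```

```text
the job is handed in; nothing more can be done
None
```

The job is done and handed in after about 57 s of the 144 s. I moved the box, ramekin and jar onto the mat. The pacifier then went by its shield edges into the case, and the jar, ramekin and box went back into the tray.

**Last checks (both cameras, before hand-in):**
- **Pacifier:** it stands level and teat up, within about 1–2 mm of the middle of the case's circle of marks. I kept the fingers on the shield edges, clear of the teat; no picture or reading showed contact.
- **Returned items:** all three stand upright within about 1–2 mm of where they stood. The box angle is within about 1° of its start, close to what I can measure.
- **Bystanders:** the tongs and feeding bottle read unchanged within camera noise.

**What disagreed:**
- **Fingertip height:** in the pictures the fingertips sat about 24 mm higher than the stated tool point implies. I set grasp heights from the pictures and watched the wrist force. This let me go to about −16 mm reported height without floor contact.
- **Camera offset:** the two cameras differ by about 2–4 mm in y, so I compared each camera with its own earlier readings or took their average.

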